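# Put the dominoes away under the nook shelf

### The job

Put the jumbo dominoes away: slide the shelf's divider all the way to its right-hand stop (as seen from the robot) to make room for the basket, tip the tray over the basket so that its dominoes slide in, and add the dominoes lying on the table. With all of them in the basket, push it back-end first under the shelf board into the left bay until it meets the rear rail, and slide the empty tray open-end first into the right bay, up to the rail as well. Leave the mug and the candlestick where they are.

Things in the scene. Friction and masses are not known exactly. Their poses are not given: they have to be found in the camera images.
- shelf: low white riser shelf, fixed: 304 mm wide (y), 130 deep (x), 120 high, open at its front (-x, to the robot) and rear, no floor: things slide on the table. Origin: on the table under its middle; x to the rear, y to its left, z up. Board 15 mm thick, underside 105 mm up. Inner side walls at y = +-137 mm. A sliding divider parts it into a left (+y) bay for the basket and a right bay for the tray.
- rail (a point): middle of the front face of the shelf's rear stop rail, on the table (shelf x = +53 mm). The white rail is 30 mm high, 12 mm thick and runs along y across both bays.
- left_bay (a point): on the table, middle of the left bay's rail face when the divider is at its right stop (shelf x = +53, y = +64 mm); the bay is then 146 mm wide
- right_bay (a point): on the table, middle of the right bay's rail face when the divider is at its right stop (shelf x = +53, y = -79 mm); the bay is then 116 mm wide
- divider (a joint): position of the shelf's sliding divider, in m: 0 at its left stop, growing as it slides to the shelf's right (-y), 0.090 at the right stop. White upright panel 12 mm thick (y), 110 mm long (x), its centre at shelf y = 75 mm minus the joint value. Until it is near the right stop the basket does not fit beside it. Slides stiffly (about 3 N) and stays where left.
- divider_grip (a point): top middle of the divider's oak grip, which stands above the board: 34 mm long (x), 14 mm thick (y, the sliding direction), from the board's top to 42 mm above it (z = 0.162). Moves with the divider.
- basket: white box-shaped basket with dark wires round it, loose: 160 mm long (x), 120 mm wide (y), 75 mm high, open on top, walls and floor 5 mm, 0.35 kg. Origin: centre of its underside, z up. At the -x end it carries a flat upright oak tongue 12 mm thick (across y), 56 mm long (along x) and 36 mm tall, x -80 to -136 mm, z 49 to 85 mm. The +x end is its back, which goes into the shelf first.
- basket_handle (a point): top of the basket's tongue handle, at its middle (basket x = -112, y = 0, z = 85 mm)
- basket_back (a point): bottom middle of the basket's back end (basket x = +80 mm)
- tray: oak scoop tray, loose: 152 mm long (x), 90 mm wide (y), floor 6 mm thick, walls 6 mm thick and 32 mm high on three sides, open at the +x end, 0.25 kg. Origin: centre of its underside, z up. At the -x end it carries a flat upright oak tongue 12 mm thick (across y), 56 mm long (along x) and 36 mm tall, x -76 to -132 mm, z 10 to 46 mm. The open end goes into the shelf first.
- tray_handle (a point): top of the tray's tongue handle, at its middle (tray x = -108, y = 0, z = 46 mm)
- tray_lip (a point): underside middle of the tray's open end (tray x = +76 mm); dominoes slide out over it at a slope of about 25 to 40 degrees
- domino1: dark wooden jumbo domino with white pips, 66 x 32 x 18 mm (x, y, z), 35 g, origin at its centre; starts lying in the tray. May be absent.
- domino2: dark wooden jumbo domino with white pips, 66 x 32 x 18 mm (x, y, z), 35 g, origin at its centre; starts lying in the tray. May be absent.
- domino3: dark wooden jumbo domino with white pips, 66 x 32 x 18 mm (x, y, z), 35 g, origin at its centre; starts lying in the tray. May be absent.
- domino4: dark wooden jumbo domino with white pips, 66 x 32 x 18 mm (x, y, z), 35 g, origin at its centre; starts lying in the tray. May be absent.
- domino5: dark wooden jumbo domino with white pips, 66 x 32 x 18 mm (x, y, z), 35 g, origin at its centre; starts lying flat on the table. May be absent.
- domino6: dark wooden jumbo domino with white pips, 66 x 32 x 18 mm (x, y, z), 35 g, origin at its centre; starts lying flat on the table. May be absent.
- domino7: dark wooden jumbo domino with white pips, 66 x 32 x 18 mm (x, y, z), 35 g, origin at its centre; starts lying flat on the table. May be absent.
- mug: dark mug 84 mm wide without its handle, 110 mm high, bystander; origin: centre of its underside
- candlestick: white ceramic candlestick 100 mm wide, 150 mm high, bystander; origin: centre of its underside
Things that resemble listed ones, but are neither listed nor needed, are in the scene too. Leave any yellow look-alike of the domino5 alone. Leave any pink look-alike of the domino1 alone.

How it is judged:
On the way, in this order (a step that is already met when the one before it is completed fails the run):
1. the tray is tipped (more than 29 degrees) with its open end above the basket (angle between tray's own z axis and vertical above 0.5 rad and horizontal distance between tray_lip and basket below 0.12 m and height (world z) of tray_lip above 0.05 m), for 0.2 s.
2. the basket, holding every domino, is pushed home under the shelf in the left bay (x of basket_back in the frame of shelf above 0.041 m and angle between the x axis of basket and the x axis of shelf, either way round below 0.2 rad and angle between basket's own z axis and vertical below 0.12 rad and height (world z) of basket below 0.012 m and y of basket in the frame of shelf between 0.03 and 0.1 m and x of domino1 in the frame of basket between -0.08 and 0.08 m and y of domino1 in the frame of basket between -0.06 and 0.06 m and z of domino1 in the frame of basket between 0 and 0.08 m and x of domino2 in the frame of basket between -0.08 and 0.08 m and y of domino2 in the frame of basket between -0.06 and 0.06 m and z of domino2 in the frame of basket between 0 and 0.08 m and x of domino3 in the frame of basket between -0.08 and 0.08 m and y of domino3 in the frame of basket between -0.06 and 0.06 m and z of domino3 in the frame of basket between 0 and 0.08 m and x of domino4 in the frame of basket between -0.08 and 0.08 m and y of domino4 in the frame of basket between -0.06 and 0.06 m and z of domino4 in the frame of basket between 0 and 0.08 m and x of domino5 in the frame of basket between -0.08 and 0.08 m and y of domino5 in the frame of basket between -0.06 and 0.06 m and z of domino5 in the frame of basket between 0 and 0.08 m and x of domino6 in the frame of basket between -0.08 and 0.08 m and y of domino6 in the frame of basket between -0.06 and 0.06 m and z of domino6 in the frame of basket between 0 and 0.08 m and x of domino7 in the frame of basket between -0.08 and 0.08 m and y of domino7 in the frame of basket between -0.06 and 0.06 m and z of domino7 in the frame of basket between 0 and 0.08 m), for 0.2 s.
At the end, for the whole second after the job is handed in: The divider is within 10 mm of its right end stop; the basket stands flat in the left bay and the tray flat in the right bay, each with its leading end within 12 mm of the rear rail and within 11 degrees of straight; every domino is inside the basket, below its rim; everything is at rest (all of step 2 and value of joint divider above 0.08 m and x of tray_lip in the frame of shelf above 0.041 m and angle between the x axis of tray and the x axis of shelf, either way round below 0.2 rad and angle between tray's own z axis and vertical below 0.12 rad and height (world z) of tray below 0.012 m and y of tray in the frame of shelf between -0.12 and -0.04 m and linear speed of each of basket, tray, domino1, domino2, domino3, domino4, domino5, domino6, domino7 below 0.03 m/s); the robot touches nothing.
It fails at once if the mug is shoved more than 40 mm or knocked over (distance of mug from where it was at the start of the episode above 0.04 m or angle between mug's own z axis and vertical above 0.5 rad).
It fails at once if the candlestick is shoved more than 40 mm or knocked over (distance of candlestick from where it was at the start of the episode above 0.04 m or angle between candlestick's own z axis and vertical above 0.5 rad).
Of domino1, domino2, domino3, domino4 only 2 to 4 are there at a start; the rules pass over those that are not, and their reading is None.
Of domino5, domino6, domino7 only 1 to 3 are there at a start; the rules pass over those that are not, and their reading is None.
At some moment in a run one of domino5, domino6, domino7, basket may be knocked a few centimetres aside while the robot is not near it.
It also fails if it takes over 210 s, if anything falls off the work surface, if the arm or the gripper's body presses on something with over 40 N, if the wrist force passes 120 N, or if a joint passes its speed limit or range.

### The arm

A 7-joint arm with a two-finger parallel gripper is mounted at the origin on the work surface. World frame = base frame: x ahead of the robot, y to its left, z up, the work surface at z = 0. Lengths are in m, angles in rad, forces in N, time in s.
With the tool pointing down it reaches from about 0.425 to 1.025 m from the base axis. Payload 9.4 kg.
Tool frame: the origin (TCP) lies at the very end of the fingers, on their centre line; the grasp point (between the pads) lies arm.hold_point_z behind it (arm.hold_point_z is the distance from the TCP to the grasp point, in m); y points along the fingers, x is the direction in which the jaws open and shut, and the axes are right-handed (so a half turn about y gives the same grasp; the last joint's range is limited). The gripper opens to 85 mm and grips with 20 to 120 N. Pads are 22 mm wide; open, the fingers measure 114 mm over their backs; the gripper's body (76 mm by 85 mm) begins 54 mm behind the grasp point. The pads swing forward as they close: fully open they stand 13 mm farther back than shut.
Start: joints at [1.171, 0.599, -0.003, 1.599, 0.002, 0.943, -0.08], TCP at [0.23, -0.688, 0.231] pointing down, gripper open.
Joint ranges: [-2.57, 2.57], [-0.35, 1.97], [-1.29, 1.29], [0.11, 2.56], [-1.05, 4.19], [0.11, 1.86], [-2.63, 2.63]. Speed limits (rad/s): [2.22, 2.22, 3.01, 3.01, 3.14, 3.14, 3.14].

### API

Orientations are given as a unit quaternion [w, x, y, z].
In Python, from workcell import arm, capture, camera_info gives the robot as it stands.
- The arm moves only by the tool apply_moves, never from a script. Its argument "deltas" is a list of rows, each an object with "offset": the shift along the tool's x, y, z in m, a list of three; "rotation": the turn, a rotation vector about the tool's x, y, z in rad, a list of three; "hand": the opening, from -1 (shut) to 1 (fully open). A call has 1 to 10 rows; each row shifts and turns the commanded pose from where the row before left it, along the tool's axes as they then stand; what a row does not reach is not made up. A row lasts 1/8 s, in which the tool goes at most 62.5 mm and 10.7 degrees, less where a joint would pass 70% of its speed; a pose out of reach is approached as far as the arm can. A call is refused whole if a number of a shift passes 0.0625 or a number of a turn 0.188, either way. A call with a gripper value outside its range is refused whole. The fingers move at their own pace and stop on an object; "force" is the grip in N (left out, the last holds). Time passes only in rows, so rows that do not move let the fingers close. It gives the time, the measured TCP pose, the force and the opening at its end, in the units of the state.
- arm.observe(): the state, without advancing time (a new reading comes with each control period).
- capture(name): name is "scene" or "top" or "wrist"; returns the picture (384x512x3 uint8, blue, green, red); there is no depth.
- camera_info(name): a dict with "fx", "fy", "cx", "cy" (pixels), "xyz" and "orientation" of the camera in the world; the wrist camera has in their place "tool_from_camera" (4x4, takes a point from camera to tool coordinates, whose origin is the TCP and whose axes are the tool frame's). Camera axes: x right, y down, z forward; pixel columns grow to the right and rows downward; lengths in m; the calibration is good to about 2 mm. The wrist camera is an equidistant fisheye: a pixel r from the principal point sees the ray r / f radians off the axis. A picture is of the moment at which its call begins: read the wrist's pose just before it. camera_info takes no time and is no camera call.
- arm.job_done(): hands the job in, once; it reports no verdict.
The state is a dict: "time": time; "q": joint angles; "dq": joint speeds; "effort": joint torques, N m; "tcp_pos": TCP position; "eef_rot": TCP orientation; "contact_force": force on the tool from outside, world axes, zero at the start; "wrist_torque": the same for the moment, N m; "width": finger opening in m.
Only numpy, scipy, OpenCV 4.12 (cv2) and the standard library are available. Lean on these libraries where they do the work, as an engineer would, in place of code of your own. Each camera call takes 0.05 s, during which the arm holds its last target.

## Working session

There is one attempt and no reset: what is moved stays moved. The work goes in short steps, Python scripts to look and compute and a tool call to move; the robot and the scene stay as the last step left them, time stands still between calls to the robot, and variables do not carry over. Pictures are saved under pics/ and viewed, and the job is handed in when it is done.

Besides the shell and the picture viewer there is one more tool, called as name(argument=value, ...), one argument or row to a line, values as JSON. apply_moves: Moves the arm, as the interface text tells. Its arguments: {"type":"object","properties":{"deltas":{"type":"array"},"force":{"type":"number"}},"required":["deltas"]}

```bash
ls; mkdir -p pics
python3 - <<'E'
from workcell import arm, capture, camera_info
import cv2
s=arm.observe(); print(s); print(arm.hold_point_z)
for n in ["scene","top","wrist"]:
    print(n,camera_info(n))
    cv2.imwrite(f"pics/{n}0.png",capture(n))
E
```

```text
pics
{'time': 0.0, 'q': array([ 1.1712927 ,  0.60014113, -0.00256797,  1.60015021,  0.00179923,
        0.94288345, -0.07978339]), 'dq': array([ 1.08064273e-04,  1.41237170e-04, -3.56414135e-04,  4.48725259e-06,
       -2.51208134e-04, -2.20164370e-03,  1.19135055e-03]), 'effort': array([-5.46595202e-04, -7.76445508e+01,  1.56427301e+00, -2.57996517e+01,
        1.22724657e-02,  9.05211142e-03,  1.64515723e-05]), 'tcp_pos': array([ 0.22983547, -0.68709872,  0.23039777]), 'eef_rot': array([ 0.57415987, -0.57358401,  0.41360172, -0.41264447]), 'contact_force': array([ 0.11701512, -0.75596764,  0.37561353]), 'wrist_torque': array([-0.09268421, -0.00931359, -0.01518946]), 'width': 0.08554572613448923}
0.0187
scene {'fx': 429.04362089108093, 'fy': 429.04362089108093, 'cx': 253.99200753074297, 'cy': 194.91722738087753, 'xyz': array([1.10966067, 0.06233282, 1.09083147]), 'orientation': array([-0.17317082,  0.65634988,  0.70998403, -0.18745498])}
top {'fx': 391.3656892431401, 'fy': 391.3656892431401, 'cx': 249.34286724995053, 'cy': 189.82129922837257, 'xyz': array([ 0.40389746, -0.01047371,  1.20694235]), 'orientation': array([ 0.05259531, -0.69993591,  0.71124576, -0.03811739])}
wrist {'fx': 297.3186396354542, 'fy': 297.3186396354542, 'cx': 257.6745300275409, 'cy': 188.94923377458323, 'tool_from_camera': array([[ 9.99999927e-01, -1.79196348e-04,  3.36808957e-04,
        -8.23349527e-04],
       [-3.76212317e-04, -3.16533183e-01,  9.48581363e-01,
        -1.43313879e-01],
       [-6.33711045e-05, -9.48581421e-01, -3.16533228e-01,
         8.12266060e-02],
       [ 0.00000000e+00,  0.00000000e+00,  0.00000000e+00,
         1.00000000e+00]])}
```

View pics.

View pics/scene0.png

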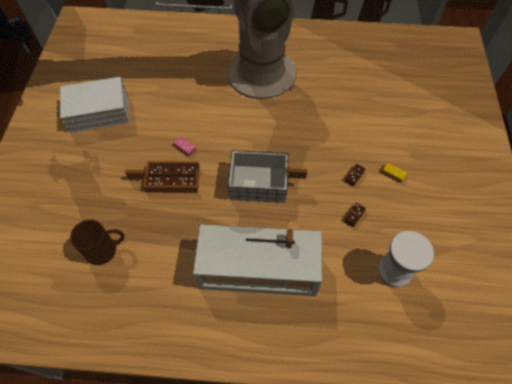

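View pics/top0.png

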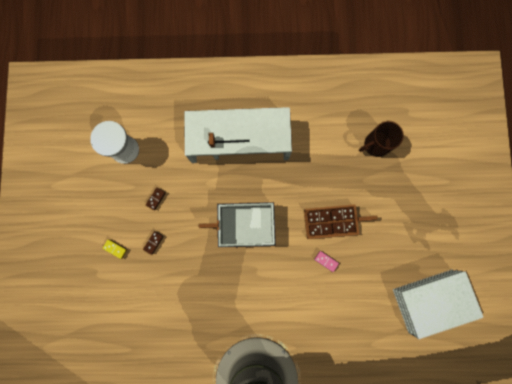

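View pics/wrist0.png

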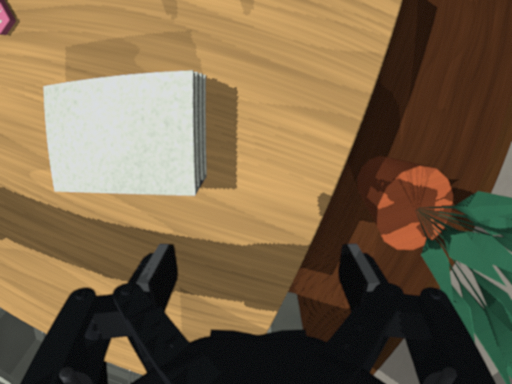

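```bash
cat > h.py <<'E'
import numpy as np, cv2
from scipy.spatial.transform import Rotation as R
from workcell import arm, capture, camera_info
def Rq(q): return R.from_quat([q[1],q[2],q[3],q[0]])
def tool():
    s=arm.observe(); return np.array(s['tcp_pos']), Rq(s['eef_rot']).as_matrix()
def rays(n,uv,pose=None):
    c=camera_info(n); uv=np.atleast_2d(uv).astype(float)
    x=(uv[:,0]-c['cx'])/c['fx']; y=(uv[:,1]-c['cy'])/c['fy']
    if n=='wrist':
        r=np.hypot(x,y)+1e-12; d=np.c_[x/r*np.sin(r),y/r*np.sin(r),np.cos(r)]
        p,M=pose if pose is not None else tool(); T=c['tool_from_camera']
        return p+M@T[:3,3], d@(M@T[:3,:3]).T
    d=np.c_[x,y,np.ones(len(x))]
    return np.array(c['xyz']), d@Rq(c['orientation']).as_matrix().T
def pix(n,uv,z,pose=None):
    o,d=rays(n,uv,pose); t=(z-o[2])/d[:,2]; return o+d*t[:,None]
def proj(n,P,pose=None):
    c=camera_info(n); P=np.atleast_2d(P)
    if n=='wrist':
        p,M=pose if pose is not None else tool(); T=c['tool_from_camera']
        v=(P-(p+M@T[:3,3]))@(M@T[:3,:3]); r=np.hypot(v[:,0],v[:,1]); a=np.arctan2(r,v[:,2])
        return np.c_[c['cx']+c['fx']*a*v[:,0]/r, c['cy']+c['fy']*a*v[:,1]/r]
    v=(P-np.array(c['xyz']))@Rq(c['orientation']).as_matrix()
    return np.c_[c['cx']+c['fx']*v[:,0]/v[:,2],c['cy']+c['fy']*v[:,1]/v[:,2]]
def crop(img,x0,y0,x1,y1,k,name):
    cv2.imwrite(name,cv2.resize(img[y0:y1,x0:x1],None,fx=k,fy=k,interpolation=cv2.INTER_CUBIC))
np.set_printoptions(precision=4,suppress=True)
E
python3 -c "
from h import *
p,M=tool();print(p);print(M)"
```

```text
[ 0.2298 -0.6872  0.2306]
[[ 0.3172 -0.0005  0.9483]
 [-0.9483  0.0011  0.3173]
 [-0.0012 -1.     -0.0002]]
```

Run:
```python
from h import *
t=cv2.imread('pics/top0.png')
crop(t,90,95,300,255,3.8,'pics/top0a.png')
crop(t,190,190,390,275,4,'pics/top0b.png')
crop(cv2.imread('pics/scene0.png'),180,140,440,300,3,'pics/scene0a.png')
```

```text
(no output)
```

View pics/top0a.png

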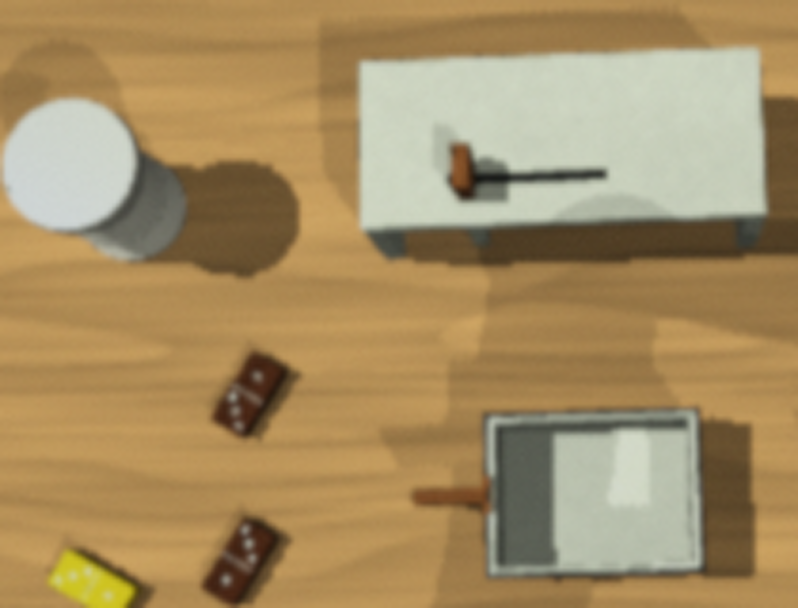

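View pics/top0b.png

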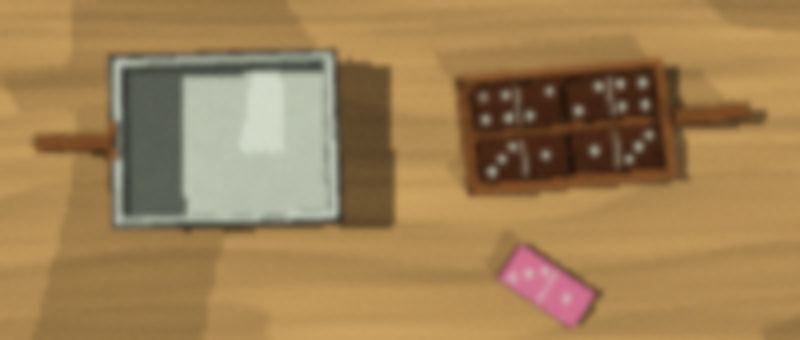

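View pics/scene0a.png

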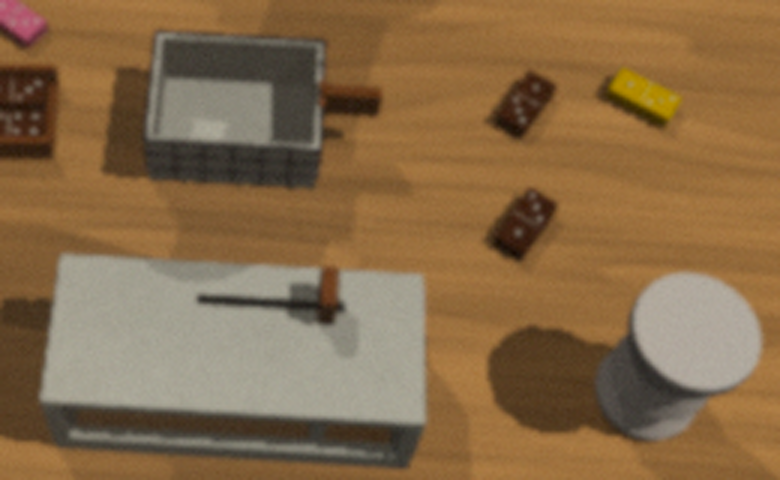

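Run:
```python
from h import *
a=lambda *p:np.array(p)/3.8+[90,95]
b=lambda *p:np.array(p)/4+[190,190]
def show(n,P):print(n,P.round(4).tolist())
S=pix('top',a((360,230),(360,60),(760,48),(766,213)),.12);show('shelf FL RL RR FR',S);print(S.mean(0),[np.linalg.norm(S[i]-S[i-1]) for i in range(4)])
g=pix('top',a((449,193),(452,143),(471,143),(474,193)),.162);show('grip',g); print(g.mean(0))
B=pix('top',b((109,55),(335,50),(340,225),(114,229)),.075);show('basket',B);print(B.mean(0),[np.linalg.norm(B[i]-B[i-1]) for i in range(4)])
show('bh',pix('top',b((37,142),(110,141)),.085))
T=pix('top',b((459,78),(662,61),(672,179),(470,194)),.032);show('tray',T);print(T.mean(0),[np.linalg.norm(T[i]-T[i-1]) for i in range(4)])
show('th',pix('top',b((680,113),(757,112)),.046))
d1=pix('top',a((256,350),(288,368),(246,436),(214,416)),.018);show('dA',d1);print(d1.mean(0))
d2=pix('top',a((247,517),(280,536),(238,604),(204,584)),.018);show('dB',d2);print(d2.mean(0))
```

```text
shelf FL RL RR FR [[0.6459, 0.1931, 0.12], [0.7776, 0.1939, 0.12], [0.7804, -0.1095, 0.12], [0.653, -0.1104, 0.12]]
[0.7142 0.0418 0.12  ] [np.float64(0.3035251532877144), np.float64(0.13172818072391118), np.float64(0.3034118265862896), np.float64(0.12741967394220113)]
grip [[0.6625, 0.121, 0.162], [0.6995, 0.1188, 0.162], [0.6992, 0.105, 0.162], [0.6622, 0.1029, 0.162]]
[0.6808 0.1119 0.162 ]
basket [[0.511, 0.1056, 0.075], [0.5119, -0.0586, 0.075], [0.3863, -0.0593, 0.075], [0.3857, 0.1026, 0.075]]
[0.4487 0.0226 0.075 ] [np.float64(0.12530190879812925), np.float64(0.16422216654053176), np.float64(0.12565362556210982), np.float64(0.16187742452246093)]
bh [[0.4484, 0.1565, 0.085], [0.4483, 0.1041, 0.085]]
tray [[0.4934, -0.1528, 0.032], [0.5037, -0.3048, 0.032], [0.4158, -0.3078, 0.032], [0.407, -0.1581, 0.032]]
[ 0.455  -0.2309  0.032 ] [np.float64(0.08656074466312755), np.float64(0.1523088820798823), np.float64(0.08789058487757867), np.float64(0.14995901312194473)]
th [[0.4639, -0.3125, 0.046], [0.4637, -0.3689, 0.046]]
dA [[0.571, 0.2962, 0.018], [0.5558, 0.2699, 0.018], [0.5012, 0.3032, 0.018], [0.5178, 0.3294, 0.018]]
[0.5364 0.2997 0.018 ]
dB [[0.4363, 0.3013, 0.018], [0.4208, 0.2746, 0.018], [0.3677, 0.3074, 0.018], [0.3838, 0.3348, 0.018]]
[0.4021 0.3045 0.018 ]
```

```bash
cat >> h.py <<'E'
def down(yaw):
    # tool pointing down, tool x at heading yaw (deg)
    a=np.radians(yaw); x=np.array([np.cos(a),np.sin(a),0]); y=np.array([0,0,-1.]); return np.c_[x,y,np.cross(x,y)]
def plan(P,Rt,step=.05,hand=None,start=None,n=None):
    p,M=start if start is not None else tool(); P=np.array(P,float)
    rv=R.from_matrix(M.T@Rt).as_rotvec(); d=P-p
    n=n or int(max(1,np.ceil(np.linalg.norm(d)/step),np.ceil(np.linalg.norm(rv)/.17)))
    C=M.copy(); out=[]
    for i in range(n):
        o=C.T@(d/n); r=rv/n
        out.append('{"offset":[%s],"rotation":[%s],"hand":%s}'%(','.join('%.4g'%round(v+0,4) for v in o),','.join('%.4g'%round(v+0,4) for v in r),hand))
        C=C@R.from_rotvec(r).as_matrix()
    print(n,'rows: ',',\n'.join(out))
def st():
    s=arm.observe(); p,M=tool(); print('t',round(s['time'],2),'p',p,'x',M[:,0],'y',M[:,1],'q',s['q'],'F',s['contact_force'],'w',s['width'])
E
python3 -c "
from h import *
plan([.68,.112,.24],down(-89.3),hand=1)
print(pix('top',[[115,248],[136,250],[326,260],[120,150],[372,150]],0.0))"
```

```text
19 rows:  {"offset":[-0.0324,-0.0005,0.0358],"rotation":[0,0.0163,-0.0001],"hand":1},
{"offset":[-0.033,-0.0005,0.0353],"rotation":[0,0.0163,-0.0001],"hand":1},
{"offset":[-0.0335,-0.0005,0.0347],"rotation":[0,0.0163,-0.0001],"hand":1},
{"offset":[-0.0341,-0.0005,0.0342],"rotation":[0,0.0163,-0.0001],"hand":1},
{"offset":[-0.0346,-0.0005,0.0336],"rotation":[0,0.0163,-0.0001],"hand":1},
{"offset":[-0.0352,-0.0005,0.0331],"rotation":[0,0.0163,-0.0001],"hand":1},
{"offset":[-0.0357,-0.0005,0.0325],"rotation":[0,0.0163,-0.0001],"hand":1},
{"offset":[-0.0363,-0.0005,0.0319],"rotation":[0,0.0163,-0.0001],"hand":1},
{"offset":[-0.0368,-0.0005,0.0313],"rotation":[0,0.0163,-0.0001],"hand":1},
{"offset":[-0.0373,-0.0005,0.0307],"rotation":[0,0.0163,-0.0001],"hand":1},
{"offset":[-0.0378,-0.0005,0.0301],"rotation":[0,0.0163,-0.0001],"hand":1},
{"offset":[-0.0383,-0.0005,0.0294],"rotation":[0,0.0163,-0.0001],"hand":1},
{"offset":[-0.0387,-0.0005,0.0288],"rotation":[0,0.0163,-0.0001],"hand":1},
{"offset":[-0.0392,-0.0005,0.0282],"rotation":[0,0.0163,-0.0001],"hand":1},
{"offset":[-0.0397,-0.0005,0.0275],"rotation":[0,0.0163,-0.0001],"hand":1},
{"offset":[-0.0401,-0.0005,0.0269],"rotation":[0,0.0163,-0.0001],"hand":1},
{"offset":[-0.0405,-0.0005,0.0262],"rotation":[0,0.0163,-0.0001],"hand":1},
{"offset":[-0.041,-0.0005,0.0256],"rotation":[0,0.0163,-0.0001],"hand":1},
{"offset":[-0.0414,-0.0005,0.0249],"rotation":[0,0.0163,-0.0001],"hand":1}
[[ 0.3868  0.4288  0.    ]
 [ 0.3798  0.3637  0.    ]
 [ 0.3417 -0.2158  0.    ]
 [ 0.6945  0.4219  0.    ]
 [ 0.6789 -0.3726  0.    ]]
```

Things that could be mistaken (top image): the dark dominoes at (156,198) and (153,242) are wanted. The yellow one at (115,248) and the pink one at (326,260) are look-alikes to leave alone. The white stack at (440,303) is neither the basket (246,225) nor the shelf (238,133). The crops confirm these choices, four dominoes in the tray, and the divider grip at the left.

apply_moves(
  deltas=[
    {"offset":[0,0,0],"rotation":[0,0.155,0],"hand":1},
    {"offset":[0,0,0],"rotation":[0,0.155,0],"hand":1},
    {"offset":[-0.0418,-0.0005,0.0242],"rotation":[0,0,0],"hand":1},
    {"offset":[-0.0418,-0.0005,0.0242],"rotation":[0,0,0],"hand":1},
    {"offset":[-0.0418,-0.0005,0.0242],"rotation":[0,0,0],"hand":1},
    {"offset":[-0.0418,-0.0005,0.0242],"rotation":[0,0,0],"hand":1},
    {"offset":[-0.0418,-0.0005,0.0242],"rotation":[0,0,0],"hand":1},
    {"offset":[-0.0418,-0.0005,0.0242],"rotation":[0,0,0],"hand":1},
    {"offset":[-0.0418,-0.0005,0.0242],"rotation":[0,0,0],"hand":1},
    {"offset":[-0.0418,-0.0005,0.0242],"rotation":[0,0,0],"hand":1},
  ],
  force=60,
)

```text
time: 1.4
tcp_pos: [0.4199, -0.3492, 0.2352]
eef_rot: [0.503, -0.503, 0.497, -0.497]
contact_force: [1.7, -0.5, -0.3]
width: 0.0857
```

apply_moves(
  deltas=[
    {"offset":[-0.0418,-0.0005,0.0242],"rotation":[0,0,0],"hand":1},
    {"offset":[-0.0418,-0.0005,0.0242],"rotation":[0,0,0],"hand":1},
    {"offset":[-0.0418,-0.0005,0.0242],"rotation":[0,0,0],"hand":1},
    {"offset":[-0.0418,-0.0005,0.0242],"rotation":[0,0,0],"hand":1},
    {"offset":[-0.0418,-0.0005,0.0242],"rotation":[0,0,0],"hand":1},
    {"offset":[-0.0418,-0.0005,0.0242],"rotation":[0,0,0],"hand":1},
    {"offset":[-0.0418,-0.0005,0.0242],"rotation":[0,0,0],"hand":1},
    {"offset":[-0.0418,-0.0005,0.0242],"rotation":[0,0,0],"hand":1},
    {"offset":[-0.0418,-0.0005,0.0242],"rotation":[0,0,0],"hand":1},
    {"offset":[-0.0418,-0.0005,0.0242],"rotation":[0,0,0],"hand":1},
  ],
)

```text
time: 2.65
tcp_pos: [0.6564, 0.0718, 0.2401]
eef_rot: [-0.503, 0.503, -0.497, 0.497]
contact_force: [1.2, -0.9, -0.6]
width: 0.0858
```

```bash
cat >> h.py <<'E'
def plan2(P,Rt,step=.045):
    # rotate in place first, then constant offsets
    p,M=tool(); rv=R.from_matrix(M.T@Rt).as_rotvec(); nr=int(np.ceil(np.linalg.norm(rv)/.17)) if np.linalg.norm(rv)>.004 else 0
    if nr: print('rot',nr,'x',rv/nr)
    o=Rt.T@(np.array(P)-p); n=int(np.ceil(np.linalg.norm(o)/step)); print('then',n,'x',o/n,' total',o)
def path(pts,yaw):
    M=down(yaw); p,_=tool()
    for q in pts: plan
E
python3 - <<'E'
from h import *
st(); plan2([.682,.112,.24],down(-89.3))
w=capture('wrist'); cv2.imwrite('pics/w1.png',w)
E
```

```text
t 2.65 p [0.6564 0.0718 0.2401] x [ 0.0128 -0.9999  0.0002] y [-0.0003 -0.0002 -1.    ] q [-0.2076  0.5112  0.0193  1.749  -0.0121  0.8818 -1.7411] F [ 1.1758 -0.9108 -0.5812] w 0.08578418124557728
then 2 x [-0.02    0.0001  0.013 ]  total [-0.0399  0.0001  0.0261]
```

View pics/w1.png

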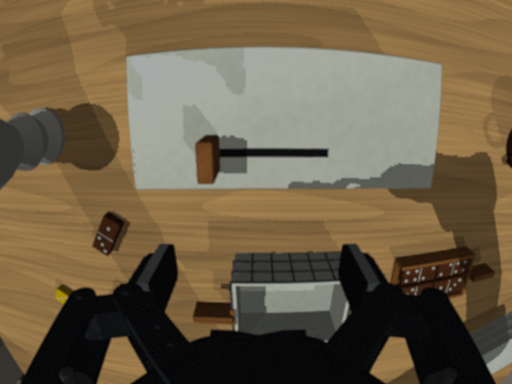

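Run:
```python
from h import *
w=cv2.imread('pics/w1.png'); crop(w,180,120,260,200,8,'pics/w1a.png')
```

```text
(no output)
```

View pics/w1a.png

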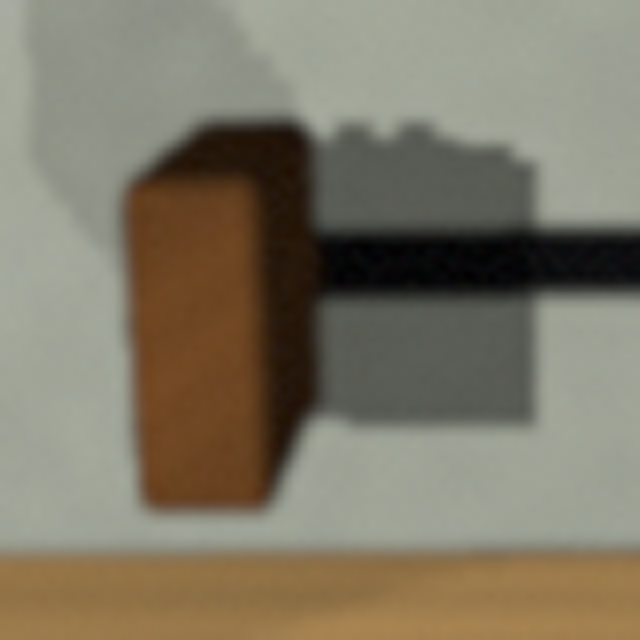

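Run:
```python
from h import *
c=np.array([[130,182],[258,180],[272,505],[145,507]])/8+[180,120]
P=pix('wrist',c,.162);print(P,P.mean(0))
b=np.array([[180+0,120+0]]);  # board corners full picture
Q=pix('wrist',[[127,57],[442,65],[434,188],[135,189]],.12);print(Q,Q.mean(0))
g=P.mean(0); plan2([g[0],g[1],.24],down(-89.3))
```

```text
[[0.7024 0.1285 0.162 ]
 [0.7026 0.1161 0.162 ]
 [0.6703 0.1154 0.162 ]
 [0.6699 0.1281 0.162 ]] [0.6863 0.122  0.162 ]
[[ 0.778   0.2039  0.12  ]
 [ 0.7847 -0.0982  0.12  ]
 [ 0.6572 -0.1053  0.12  ]
 [ 0.6497  0.2025  0.12  ]] [0.7174 0.0507 0.12  ]
rot 1 x [-0.0019  0.0073 -0.0044]
then 2 x [-0.0209 -0.      0.0139]  total [-0.0419 -0.0001  0.0279]
```

Run:
```python
from h import *
st()
pose=(np.array([.6564,.0718,.2401]),tool()[1])
c=np.array([[130,182],[258,180],[272,505],[145,507]])/8+[180,120]
P=pix('wrist',c,.162,pose);print(P.mean(0))
Q=pix('wrist',[[127,57],[442,65],[434,188],[135,189]],.12,pose);print(Q.mean(0))
# check top calibration with scene camera
s=lambda *p:np.array(p)/3+[180,140]
S=pix('scene',s((62,255),(425,273),(425,424),(42,402)),.12);print(S,S.mean(0))
G=pix('scene',s((322,268),(339,268),(336,322),(320,322)),.162);print(G.mean(0))
```

```text
t 2.7 p [0.6589 0.0798 0.2399] x [ 0.0195 -0.9998 -0.0044] y [ 0.0018  0.0044 -1.    ] q [-0.2129  0.5145  0.0133  1.7429 -0.0136  0.8816 -1.7439] F [4.2503 5.7163 1.1483] w 0.08561706663411381
[0.6837 0.114  0.162 ]
[0.7149 0.0427 0.12  ]
[[ 0.6572 -0.1073  0.12  ]
 [ 0.65    0.1946  0.12  ]
 [ 0.7794  0.1947  0.12  ]
 [ 0.7851 -0.1051  0.12  ]] [0.7179 0.0442 0.12  ]
[0.6946 0.114  0.162 ]
```

apply_moves(
  deltas=[
    {"offset":[0,0,0],"rotation":[0,0,0],"hand":1},
    {"offset":[0,0,0],"rotation":[0,0,0],"hand":1},
  ],
)

```text
time: 2.95
tcp_pos: [0.6554, 0.0692, 0.24]
eef_rot: [-0.503, 0.503, -0.497, 0.497]
contact_force: [0.7, 0.3, -0.5]
width: 0.0852
```

```bash
cat >> h.py <<'E'
import json
def snap(n,name):
    p,M=tool(); img=capture(n); cv2.imwrite(f'pics/{name}.png',img); np.savez(f'pics/{name}.npz',p=p,M=M); return img
def pose(name):
    d=np.load(f'pics/{name}.npz'); return d['p'],d['M']
E
python3 - <<'E'
from h import *
st(); plan2([.683,.114,.13],down(-89.1))
E
```

```text
t 2.95 p [0.6554 0.0692 0.24  ] x [ 0.0117 -0.9999  0.0008] y [-0.0008 -0.0008 -1.    ] q [-0.2049  0.51    0.0202  1.7517 -0.0119  0.8809 -1.7387] F [ 0.7335  0.3336 -0.5229] w 0.08519392618273029
rot 1 x [ 0.0008 -0.004   0.0008]
then 3 x [-0.0148  0.0367  0.0094]  total [-0.0444  0.11    0.0283]
```

apply_moves(
  deltas=[
    {"offset":[-0.0222,0,0.0141],"rotation":[0,0,0],"hand":1},
    {"offset":[-0.0222,0,0.0141],"rotation":[0,0,0],"hand":1},
    {"offset":[0,0.03,0],"rotation":[0,0,0],"hand":1},
    {"offset":[0,0.03,0],"rotation":[0,0,0],"hand":1},
    {"offset":[0,0.03,0],"rotation":[0,0,0],"hand":1},
    {"offset":[0,0.018,0],"rotation":[0,0,0],"hand":1},
    {"offset":[0,0,0],"rotation":[0,0,0],"hand":1},
  ],
)

```text
time: 3.82
tcp_pos: [0.6828, 0.1141, 0.1313]
eef_rot: [-0.502, 0.504, -0.497, 0.497]
contact_force: [-0.0, -0.6, 0.1]
width: 0.0859
```

Run:
```python
from h import *
st(); snap('wrist','w2')
```

```text
t 3.83 p [0.6828 0.1141 0.1313] x [ 0.0118 -0.9999  0.0007] y [-0.0022 -0.0008 -1.    ] q [-0.2559  0.6677  0.0132  1.7589 -0.0121  0.7175 -1.7953] F [-0.048  -0.5763  0.094 ] w 0.0858645653099199
```

View pics/w2.png

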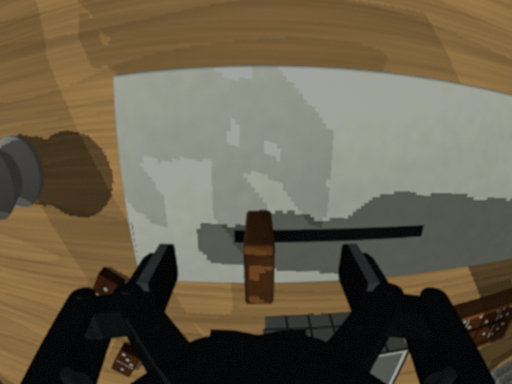

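apply_moves(
  deltas=[
    {"offset":[0,0,0],"rotation":[0,0,0],"hand":-1},
    {"offset":[0,0,0],"rotation":[0,0,0],"hand":-1},
    {"offset":[0,0,0],"rotation":[0,0,0],"hand":-1},
    {"offset":[0,0,0],"rotation":[0,0,0],"hand":-1},
    {"offset":[0,0,0],"rotation":[0,0,0],"hand":-1},
    {"offset":[0,0,0],"rotation":[0,0,0],"hand":-1},
  ],
  force=50,
)

```text
time: 4.62
tcp_pos: [0.6837, 0.115, 0.1328]
eef_rot: [0.503, -0.503, 0.497, -0.497]
contact_force: [-1.9, -1.7, 6.1]
width: 0.0131
```

apply_moves(
  deltas=[
    {"offset":[0.015,0,0],"rotation":[0,0,0],"hand":-1},
    {"offset":[0.015,0,0],"rotation":[0,0,0],"hand":-1},
    {"offset":[0.015,0,0],"rotation":[0,0,0],"hand":-1},
    {"offset":[0.015,0,0],"rotation":[0,0,0],"hand":-1},
    {"offset":[0.015,0,0],"rotation":[0,0,0],"hand":-1},
    {"offset":[0,0,0],"rotation":[0,0,0],"hand":-1},
  ],
)

```text
time: 5.38
tcp_pos: [0.6849, 0.038, 0.1327]
eef_rot: [-0.503, 0.503, -0.497, 0.498]
contact_force: [-0.8, -3.4, 5.9]
width: 0.0133
```

apply_moves(
  deltas=[
    {"offset":[0.005,0,0],"rotation":[0,0,0],"hand":-1},
    {"offset":[0.004,0,0],"rotation":[0,0,0],"hand":-1},
    {"offset":[0,0,0],"rotation":[0,0,0],"hand":-1},
  ],
)

```text
time: 5.75
tcp_pos: [0.685, 0.0313, 0.1327]
eef_rot: [0.504, -0.503, 0.497, -0.497]
contact_force: [-0.7, 0.7, 6.7]
width: 0.0132
```

apply_moves(
  deltas=[
    {"offset":[0.003,0,0],"rotation":[0,0,0],"hand":-1},
    {"offset":[0,0,0],"rotation":[0,0,0],"hand":-1},
  ],
)

```text
time: 6.0
tcp_pos: [0.6851, 0.0287, 0.1327]
eef_rot: [0.504, -0.503, 0.497, -0.497]
contact_force: [-0.8, 1.5, 5.9]
width: 0.013
```

apply_moves(
  deltas=[
    {"offset":[0.003,0,0],"rotation":[0,0,0],"hand":-1},
    {"offset":[0.002,0,0],"rotation":[0,0,0],"hand":-1},
    {"offset":[0,0,0],"rotation":[0,0,0],"hand":-1},
  ],
)

```text
time: 6.38
tcp_pos: [0.6851, 0.0268, 0.1327]
eef_rot: [0.505, -0.503, 0.497, -0.496]
contact_force: [-1.7, 9.9, 6.2]
width: 0.0133
```

apply_moves(
  deltas=[
    {"offset":[0,0,0],"rotation":[0,0,0],"hand":1},
    {"offset":[0,0,0],"rotation":[0,0,0],"hand":1},
    {"offset":[0,0,0],"rotation":[0,0,0],"hand":1},
    {"offset":[0,-0.04,0],"rotation":[0,0,0],"hand":1},
    {"offset":[0,-0.04,0],"rotation":[0,0,0],"hand":1},
    {"offset":[0,-0.04,0],"rotation":[0,0,0],"hand":1},
    {"offset":[0,0,0],"rotation":[0,0,0],"hand":1},
  ],
)

```text
time: 7.25
tcp_pos: [0.6863, 0.0227, 0.2558]
eef_rot: [0.505, -0.501, 0.496, -0.498]
contact_force: [-0.0, -0.3, -0.1]
width: 0.0853
```

apply_moves(
  deltas=[
    {"offset":[0,0,0],"rotation":[0,-0.162,0],"hand":1},
    {"offset":[0,0,0],"rotation":[0,-0.162,0],"hand":1},
    {"offset":[0,0,0],"rotation":[0,-0.162,0],"hand":1},
    {"offset":[0,0,0],"rotation":[0,-0.162,0],"hand":1},
    {"offset":[0,0,0],"rotation":[0,-0.162,0],"hand":1},
    {"offset":[0,0,0],"rotation":[0,-0.162,0],"hand":1},
    {"offset":[0,0,0],"rotation":[0,-0.162,0],"hand":1},
    {"offset":[0,0,0],"rotation":[0,-0.162,0],"hand":1},
    {"offset":[0,0,0],"rotation":[0,-0.162,0],"hand":1},
    {"offset":[0,0,0],"rotation":[0,-0.162,0],"hand":1},
  ],
)

```text
time: 8.5
tcp_pos: [0.6841, 0.0227, 0.2509]
eef_rot: [-0.707, 0.707, 0.023, -0.024]
contact_force: [-0.1, 0.3, 0.8]
width: 0.0855
```

Run:
```python
from h import *
st(); plan2([.462,-.339,.2],down(3.6))
```

```text
t 8.5 p [0.6841 0.0227 0.2509] x [ 0.9977  0.067  -0.0018] y [-0.0018 -0.0001 -1.    ] q [ 0.1565  0.5637 -0.4295  1.6592  0.2708  0.98   -0.2997] F [-0.146   0.2532  0.7508] w 0.08549802431429931
rot 1 x [-0.      0.0042 -0.0018]
then 10 x [-0.0244  0.0051 -0.0347]  total [-0.2444  0.0509 -0.3471]
```

apply_moves(
  deltas=[
    {"offset":[-0.0244,0.005,-0.0347],"rotation":[0,0,0],"hand":1},
    {"offset":[-0.0244,0.005,-0.0347],"rotation":[0,0,0],"hand":1},
    {"offset":[-0.0244,0.005,-0.0347],"rotation":[0,0,0],"hand":1},
    {"offset":[-0.0244,0.005,-0.0347],"rotation":[0,0,0],"hand":1},
    {"offset":[-0.0244,0.005,-0.0347],"rotation":[0,0,0],"hand":1},
    {"offset":[-0.0244,0.005,-0.0347],"rotation":[0,0,0],"hand":1},
    {"offset":[-0.0244,0.005,-0.0347],"rotation":[0,0,0],"hand":1},
    {"offset":[-0.0244,0.005,-0.0347],"rotation":[0,0,0],"hand":1},
    {"offset":[-0.0244,0.005,-0.0347],"rotation":[0,0,0],"hand":1},
    {"offset":[-0.0244,0.005,-0.0347],"rotation":[0,0,0],"hand":1},
  ],
)

```text
time: 9.75
tcp_pos: [0.4612, -0.3393, 0.2011]
eef_rot: [0.707, -0.706, -0.021, 0.022]
contact_force: [0.2, -0.7, 0.3]
width: 0.0856
```

apply_moves(
  deltas=[
    {"offset":[0,0,0],"rotation":[0,0,0],"hand":1},
    {"offset":[0,0,0],"rotation":[0,0,0],"hand":1},
  ],
)

```text
time: 10.0
tcp_pos: [0.4625, -0.3379, 0.2017]
eef_rot: [0.707, -0.706, -0.022, 0.022]
contact_force: [-0.4, 0.0, -0.3]
width: 0.0853
```

Run:
```python
from h import *
st(); snap('wrist','w3'); snap('top','t3')
```

```text
t 10.0 p [ 0.4625 -0.3379  0.2017] x [ 0.9981  0.0616 -0.0004] y [-0.0005  0.0011 -1.    ] q [ 0.828   0.483  -0.4193  1.9635  0.2793  0.752   0.3071] F [-0.4208  0.0282 -0.2545] w 0.0852993355790408
```

View pics/w3.png

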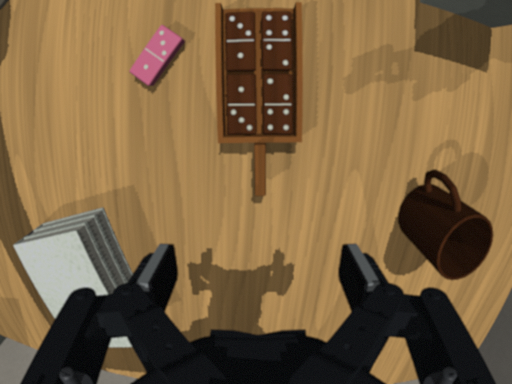

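View pics/t3.png

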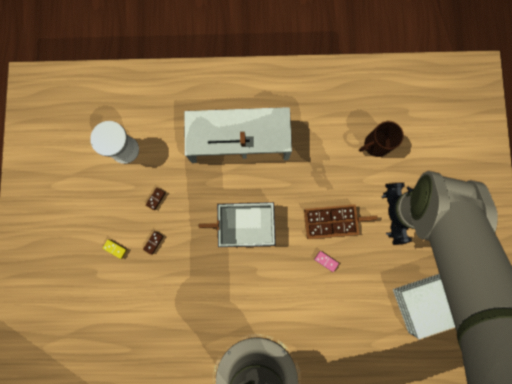

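Run:
```python
from h import *
po=pose('w3')
print(pix('wrist',[[260,145],[260,200]],.046,po)); print(pix('wrist',[[218,4],[301,5],[218,141],[302,140]],.032,po))
```

```text
[[ 0.4627 -0.3083  0.046 ]
 [ 0.4665 -0.3678  0.046 ]]
[[ 0.4099 -0.1606  0.032 ]
 [ 0.4961 -0.1562  0.032 ]
 [ 0.4179 -0.3089  0.032 ]
 [ 0.5074 -0.3022  0.032 ]]
```

apply_moves(
  deltas=[
    {"offset":[0.002,0.04,0.001],"rotation":[0,0,0],"hand":1},
    {"offset":[0,0.04,0],"rotation":[0,0,0],"hand":1},
    {"offset":[0,0.04,0],"rotation":[0,0,0],"hand":1},
    {"offset":[0,0.04,0],"rotation":[0,0,0],"hand":1},
    {"offset":[0,0.03,0],"rotation":[0,0,0],"hand":1},
    {"offset":[0,0,0],"rotation":[0,0,0],"hand":1},
    {"offset":[0,0,0],"rotation":[0,0,0],"hand":1},
  ],
)

```text
time: 10.98
tcp_pos: [0.4655, -0.3367, 0.0131]
eef_rot: [-0.707, 0.707, 0.023, -0.022]
contact_force: [-0.5, -0.2, 0.4]
width: 0.0859
```

apply_moves(
  deltas=[
    {"offset":[0,0,0],"rotation":[0,0,0],"hand":-1},
    {"offset":[0,0,0],"rotation":[0,0,0],"hand":-1},
    {"offset":[0,0,0],"rotation":[0,0,0],"hand":-1},
    {"offset":[0,0,0],"rotation":[0,0,0],"hand":-1},
    {"offset":[0,0,0],"rotation":[0,0,0],"hand":-1},
    {"offset":[0,0,0],"rotation":[0,0,0],"hand":-1},
  ],
  force=120,
)

```text
time: 11.72
tcp_pos: [0.4645, -0.3373, 0.0127]
eef_rot: [-0.707, 0.707, 0.022, -0.022]
contact_force: [-2.6, 0.2, 6.1]
width: 0.0105
```

Run:
```python
from h import *
st(); snap('wrist','w4')
```

```text
t 11.72 p [ 0.4645 -0.3373  0.0127] x [ 0.9981  0.0622 -0.    ] y [-0.     -0.0004 -1.    ] q [ 0.6881  0.7492 -0.2365  2.081   0.4693  0.3615  0.1327] F [-2.5722  0.2372  6.0756] w 0.010494163532301974
```

View pics/w4.png

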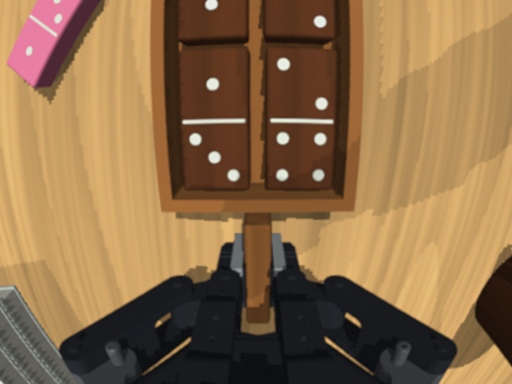

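apply_moves(
  deltas=[
    {"offset":[0,-0.01,0],"rotation":[0,0,0],"hand":-1},
    {"offset":[0,-0.02,0],"rotation":[0,0,0],"hand":-1},
    {"offset":[0,-0.02,0],"rotation":[0,0,0],"hand":-1},
    {"offset":[0,-0.02,0],"rotation":[0,0,0],"hand":-1},
    {"offset":[0,-0.02,0],"rotation":[0,0,0],"hand":-1},
    {"offset":[0,-0.02,0],"rotation":[0,0,0],"hand":-1},
    {"offset":[0,-0.02,0],"rotation":[0,0,0],"hand":-1},
    {"offset":[0,-0.02,0],"rotation":[0,0,0],"hand":-1},
    {"offset":[0,0,0],"rotation":[0,0,0],"hand":-1},
  ],
)

```text
time: 12.9
tcp_pos: [0.465, -0.3376, 0.1636]
eef_rot: [-0.706, 0.707, 0.022, -0.021]
contact_force: [-0.1, -0.1, -3.5]
width: 0.0104
```

Run:
```python
from h import *
st(); snap('wrist','w5'); a=snap('scene','s5')
crop(a,100,100,360,300,3,'pics/s5a.png')
```

```text
t 12.9 p [ 0.465  -0.3376  0.1636] x [0.9981 0.0617 0.0018] y [ 0.0019 -0.0014 -1.    ] q [ 0.8089  0.5327 -0.4022  1.9957  0.3256  0.6726  0.2617] F [-0.0659 -0.1467 -3.4525] w 0.010401154695511098
```

View pics/w5.png

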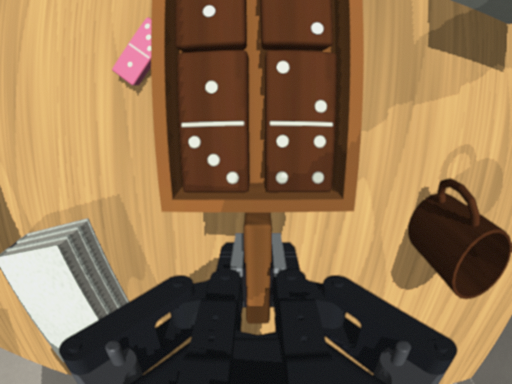

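View pics/s5a.png

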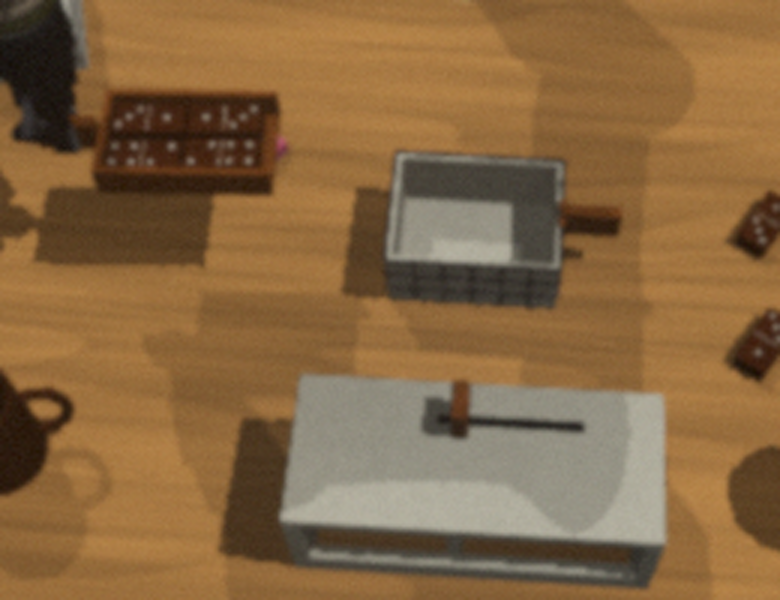

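```bash
cat >> h.py <<'E'
LIP=np.array([0,.0127,.182])
def tiltR(yaw,th): return down(yaw)@R.from_rotvec([-np.radians(th),0,0]).as_matrix()
def liptcp(lip,yaw,th): return np.array(lip)-tiltR(yaw,th)@LIP
E
python3 - <<'E'
from h import *
p,M=tool(); print('lip now',p+M@LIP)
lip=[.449,-.035,.1]
A=liptcp([.449,-.035,.15],2.5,0); print(A)
plan2(A,down(2.5),.03)
p0=A; R0=down(2.5)
plan(liptcp(lip,2.5,20),tiltR(2.5,20),start=(p0,R0),n=4)
E
```

```text
lip now [ 0.4529 -0.1555  0.1492]
[ 0.4569 -0.2168  0.1627]
rot 1 x [-0.0001  0.0182 -0.0005]
then 5 x [-0.0004 -0.0002  0.0241]  total [-0.0019 -0.0008  0.1206]
4 rows:  {"offset":[0,-0.0029,0.0038],"rotation":[-0.0873,-0,-0],"hand":None},
{"offset":[0,-0.0032,0.0036],"rotation":[-0.0873,-0,-0],"hand":None},
{"offset":[0,-0.0035,0.0033],"rotation":[-0.0873,-0,-0],"hand":None},
{"offset":[0,-0.0038,0.003],"rotation":[-0.0873,-0,-0],"hand":None}
```

apply_moves(
  deltas=[
    {"offset":[0,0,0.02],"rotation":[0,0.018,0],"hand":-1},
    {"offset":[0,0,0.025],"rotation":[0,0,0],"hand":-1},
    {"offset":[0,0,0.025],"rotation":[0,0,0],"hand":-1},
    {"offset":[0,0,0.025],"rotation":[0,0,0],"hand":-1},
    {"offset":[0,0,0.025],"rotation":[0,0,0],"hand":-1},
    {"offset":[0,-0.003,0.004],"rotation":[-0.087,0,0],"hand":-1},
    {"offset":[0,-0.003,0.004],"rotation":[-0.087,0,0],"hand":-1},
    {"offset":[0,0,0],"rotation":[0,0,0],"hand":-1},
  ],
)

```text
time: 14.0
tcp_pos: [0.4587, -0.2065, 0.1672]
eef_rot: [-0.643, 0.765, 0.018, -0.017]
contact_force: [-0.4, 0.9, -3.8]
width: 0.0102
```

Run:
```python
from h import *
st();p,M=tool(); print('lip now',p+M@LIP); plan(liptcp([.449,-.035,.095],2.5,22),tiltR(2.5,22),n=3)
```

```text
t 14.0 p [ 0.4587 -0.2065  0.1672] x [ 0.9988  0.0495 -0.0017] y [ 0.0069 -0.1723 -0.985 ] q [ 0.3662  0.4237 -0.2242  2.2063  0.5204  0.5462 -0.2382] F [-0.405   0.8661 -3.8105] w 0.010211257646454846
lip now [ 0.4498 -0.0296  0.1233]
3 rows:  {"offset":[-0.0007,-0.003,0.0021],"rotation":[-0.0702,0.002,0],"hand":None},
{"offset":[-0.0007,-0.0031,0.0019],"rotation":[-0.0702,0.002,0],"hand":None},
{"offset":[-0.0007,-0.0032,0.0017],"rotation":[-0.0702,0.002,0],"hand":None}
```

apply_moves(
  deltas=[
    {"offset":[-0.0007,-0.003,0.002],"rotation":[-0.07,0,0],"hand":-1},
    {"offset":[-0.0007,-0.003,0.002],"rotation":[-0.07,0,0],"hand":-1},
    {"offset":[-0.0007,-0.003,0.002],"rotation":[-0.07,0,0],"hand":-1},
    {"offset":[0,0,0],"rotation":[0,0,0],"hand":-1},
    {"offset":[0,0,0],"rotation":[0,0,0],"hand":-1},
  ],
)

```text
time: 14.62
tcp_pos: [0.4559, -0.202, 0.1748]
eef_rot: [-0.56, 0.828, 0.017, -0.012]
contact_force: [-0.2, 0.2, -3.9]
width: 0.0105
```

Run:
```python
from h import *
st();p,M=tool(); print('lip now',p+M@LIP); plan(liptcp([.449,-.035,.095],2.5,34),tiltR(2.5,34),n=4)
w=snap('wrist','w6'); a=snap('scene','s6'); crop(a,100,100,360,300,3,'pics/s6a.png')
```

```text
t 14.62 p [ 0.4559 -0.202   0.1748] x [ 0.9991  0.0427 -0.0011] y [ 0.0149 -0.3727 -0.9278] q [ 0.079   0.4153 -0.036   2.2722  0.7973  0.5683 -0.6159] F [-0.2069  0.1913 -3.8622] w 0.01047832739463181
lip now [ 0.4488 -0.038   0.0951]
4 rows:  {"offset":[0.0001,-0.0097,0.0024],"rotation":[-0.0528,-0.0001,-0.0004],"hand":None},
{"offset":[0.0001,-0.0098,0.0019],"rotation":[-0.0528,-0.0001,-0.0004],"hand":None},
{"offset":[0.0001,-0.0099,0.0013],"rotation":[-0.0528,-0.0001,-0.0004],"hand":None},
{"offset":[0.0001,-0.01,0.0008],"rotation":[-0.0528,-0.0001,-0.0004],"hand":None}
```

View pics/s6a.png

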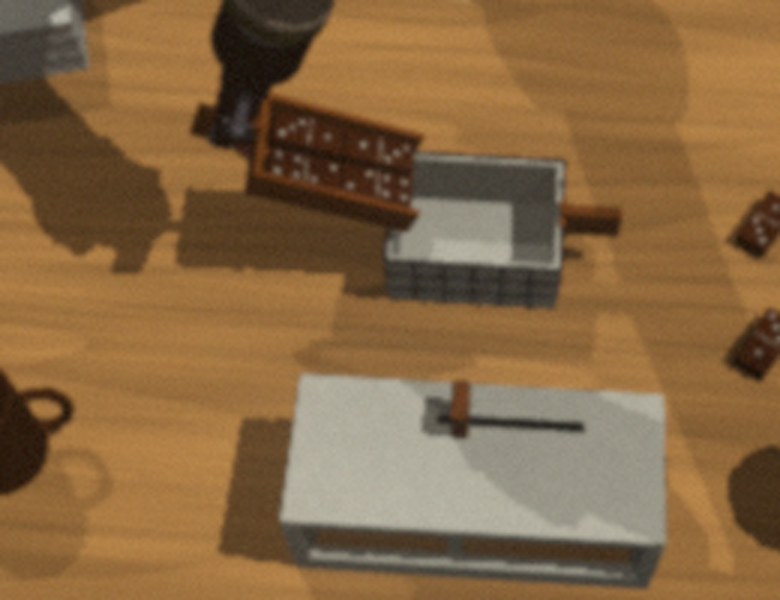

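View pics/w6.png

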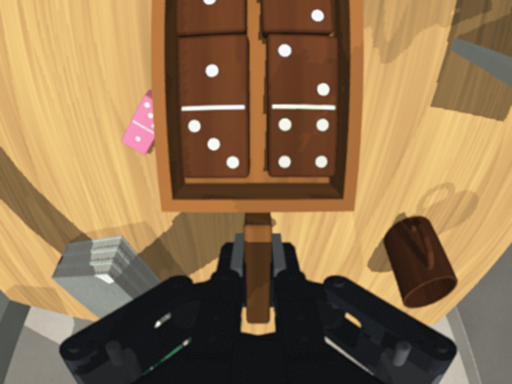

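apply_moves(
  deltas=[
    {"offset":[0,-0.0095,0.003],"rotation":[-0.053,0,0],"hand":-1},
    {"offset":[0,-0.0098,0.0025],"rotation":[-0.053,0,0],"hand":-1},
    {"offset":[0,-0.01,0.0015],"rotation":[-0.053,0,0],"hand":-1},
    {"offset":[0,-0.01,0.001],"rotation":[-0.053,0,0],"hand":-1},
    {"offset":[0,0,0],"rotation":[0,0,0],"hand":-1},
    {"offset":[0,0,0],"rotation":[0,0,0],"hand":-1},
    {"offset":[0,0,0],"rotation":[0,0,0],"hand":-1},
    {"offset":[0,0,0],"rotation":[0,0,0],"hand":-1},
  ],
)

```text
time: 15.72
tcp_pos: [0.4549, -0.177, 0.2069]
eef_rot: [-0.468, 0.883, 0.019, -0.01]
contact_force: [0.0, -0.1, -1.9]
width: 0.0104
```

Run:
```python
from h import *
st();p,M=tool(); print('lip now',p+M@LIP); plan(liptcp([.449,-.035,.095],2.5,40),tiltR(2.5,40),n=2)
a=snap('scene','s7'); crop(a,100,100,360,300,3,'pics/s7a.png')
```

```text
t 15.72 p [ 0.4549 -0.177   0.2069] x [0.9991 0.0428 0.0001] y [ 0.0241 -0.5606 -0.8278] q [-0.16    0.4069  0.0264  2.2987  0.9428  0.7473 -0.9019] F [ 0.0038 -0.0938 -1.854 ] w 0.010424124982047693
lip now [ 0.4488 -0.0336  0.0942]
2 rows:  {"offset":[0.0001,-0.0092,0.0004],"rotation":[-0.0512,-0.0004,-0.0002],"hand":None},
{"offset":[0.0001,-0.0092,-0.0001],"rotation":[-0.0512,-0.0004,-0.0002],"hand":None}
```

View pics/s7a.png

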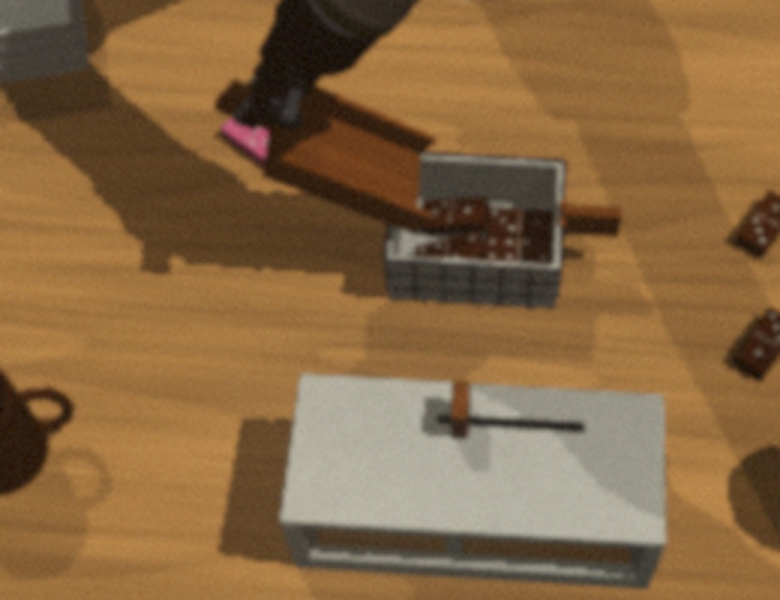

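apply_moves(
  deltas=[
    {"offset":[0,-0.005,-0.02],"rotation":[0,0,0],"hand":-1},
    {"offset":[0,0,-0.04],"rotation":[0,0,0],"hand":-1},
    {"offset":[0,0,-0.04],"rotation":[0,0,0],"hand":-1},
    {"offset":[0,0,-0.02],"rotation":[0.15,0,0],"hand":-1},
    {"offset":[0,0,-0.02],"rotation":[0.15,0,0],"hand":-1},
    {"offset":[0,0,-0.01],"rotation":[0.15,0,0],"hand":-1},
    {"offset":[0,0,0],"rotation":[0.148,0,0],"hand":-1},
    {"offset":[0,0,0],"rotation":[0,0,0],"hand":-1},
  ],
)

```text
time: 16.77
tcp_pos: [0.4574, -0.2986, 0.2863]
eef_rot: [-0.692, 0.722, 0.009, -0.014]
contact_force: [0.2, 0.1, -3.2]
width: 0.0105
```

Run:
```python
from h import *
st();plan2([.4645,-.338,.016],down(3.6))
w=snap('wrist','w8'); a=snap('top','t8'); crop(a,90,95,400,285,2.5,'pics/t8a.png')
```

```text
t 16.77 p [ 0.4574 -0.2986  0.2863] x [ 0.9994  0.0331 -0.0083] y [-0.0069 -0.0423 -0.9991] q [ 0.5328  0.318  -0.1091  1.9541  0.0994  0.8624  0.3982] F [ 0.1656  0.1376 -3.2108] w 0.010534000894385396
rot 1 x [ 0.042  -0.0296 -0.0089]
then 7 x [ 0.0007  0.0386 -0.0057]  total [ 0.0046  0.2703 -0.0397]
```

View pics/w8.png

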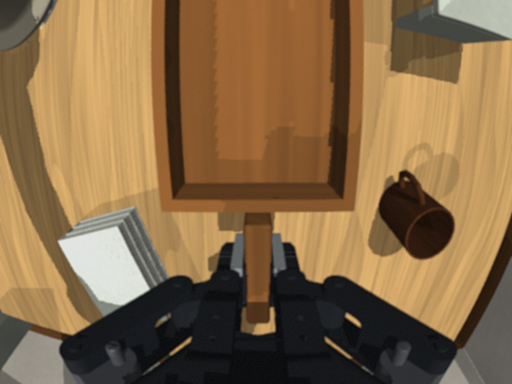

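View pics/t8a.png

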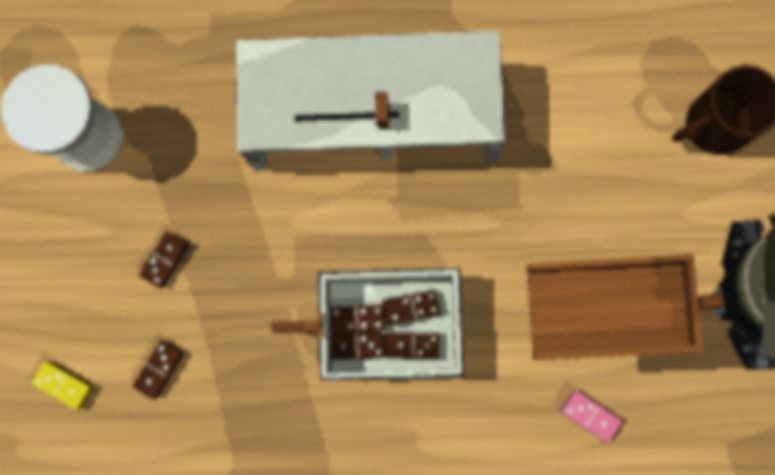

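apply_moves(
  deltas=[
    {"offset":[0,0,0],"rotation":[0.042,-0.02,-0.009],"hand":-1},
    {"offset":[0,0.045,-0.007],"rotation":[0,0,0],"hand":-1},
    {"offset":[0,0.045,-0.007],"rotation":[0,0,0],"hand":-1},
    {"offset":[0,0.045,-0.007],"rotation":[0,0,0],"hand":-1},
    {"offset":[0,0.045,-0.007],"rotation":[0,0,0],"hand":-1},
    {"offset":[0,0.045,-0.007],"rotation":[0,0,0],"hand":-1},
    {"offset":[0,0.02,0],"rotation":[0,0,0],"hand":-1},
    {"offset":[0,0,0],"rotation":[0,0,0],"hand":-1},
    {"offset":[0,0,0],"rotation":[0,0,0],"hand":-1},
  ],
)

```text
time: 18.0
tcp_pos: [0.4618, -0.3287, 0.0422]
eef_rot: [-0.707, 0.707, 0.022, -0.022]
contact_force: [0.8, 0.3, -2.3]
width: 0.0103
```

Run:
```python
from h import *
st()
```

```text
t 18.0 p [ 0.4618 -0.3287  0.0422] x [0.998  0.0625 0.0009] y [ 0.0009 -0.0001 -1.    ] q [ 0.57    0.6871 -0.0756  2.097   0.1351  0.361   0.4475] F [ 0.7986  0.3122 -2.3141] w 0.010259199562450597
```

apply_moves(
  deltas=[
    {"offset":[0,0.014,0],"rotation":[0,0,0],"hand":-1},
    {"offset":[0,0.01,0],"rotation":[0,0,0],"hand":-1},
    {"offset":[0,0.004,0],"rotation":[0,0,0],"hand":-1},
    {"offset":[0,0,0],"rotation":[0,0,0],"hand":-1},
  ],
)

```text
time: 18.5
tcp_pos: [0.4607, -0.3297, 0.013]
eef_rot: [0.707, -0.706, -0.021, 0.021]
contact_force: [0.1, 0.0, -2.7]
width: 0.0102
```

apply_moves(
  deltas=[
    {"offset":[0,0,0],"rotation":[0,0,0],"hand":1},
    {"offset":[0,0,0],"rotation":[0,0,0],"hand":1},
    {"offset":[0,0,0],"rotation":[0,0,0],"hand":1},
    {"offset":[0,-0.04,0],"rotation":[0,0,0],"hand":1},
    {"offset":[0,-0.05,0],"rotation":[0,0,0],"hand":1},
    {"offset":[0,-0.05,0],"rotation":[0,0,0],"hand":1},
    {"offset":[0,-0.05,0],"rotation":[0,0,0],"hand":1},
    {"offset":[0,0,0],"rotation":[0,0,0],"hand":1},
  ],
)

```text
time: 19.5
tcp_pos: [0.4624, -0.331, 0.2073]
eef_rot: [-0.706, 0.708, 0.023, -0.019]
contact_force: [1.1, -0.8, 0.2]
width: 0.0853
```

Run:
```python
from h import *
st(); plan2([.402,.3045,.2],down(60))
```

```text
t 19.5 p [ 0.4624 -0.331   0.2073] x [0.9982 0.0595 0.0061] y [ 0.0063 -0.0033 -1.    ] q [ 0.6137  0.442  -0.1282  1.986   0.0836  0.7113  0.4942] F [ 1.1437 -0.7555  0.1917] w 0.08529280717066898
rot 6 x [ 0.0011 -0.1646  0.0006]
then 15 x [0.0347 0.0005 0.0247]  total [0.5202 0.0073 0.37  ]
```

apply_moves(
  deltas=[
    {"offset":[0,0,0],"rotation":[0,-0.165,0],"hand":1},
    {"offset":[0,0,0],"rotation":[0,-0.165,0],"hand":1},
    {"offset":[0,0,0],"rotation":[0,-0.165,0],"hand":1},
    {"offset":[0,0,0],"rotation":[0,-0.165,0],"hand":1},
    {"offset":[0,0,0],"rotation":[0,-0.165,0],"hand":1},
    {"offset":[0,0,0],"rotation":[0,-0.163,0],"hand":1},
    {"offset":[0.03,0,0.013],"rotation":[0,0,0],"hand":1},
    {"offset":[0.0417,0,0.018],"rotation":[0,0,0],"hand":1},
    {"offset":[0.0417,0,0.018],"rotation":[0,0,0],"hand":1},
    {"offset":[0.0417,0,0.018],"rotation":[0,0,0],"hand":1},
  ],
)

```text
time: 20.75
tcp_pos: [0.4798, -0.1606, 0.2026]
eef_rot: [0.613, -0.612, -0.354, 0.354]
contact_force: [0.6, -0.4, 0.8]
width: 0.0851
```

apply_moves(
  deltas=[
    {"offset":[0.0417,0,0.018],"rotation":[0,0,0],"hand":1},
    {"offset":[0.0417,0,0.018],"rotation":[0,0,0],"hand":1},
    {"offset":[0.0417,0,0.018],"rotation":[0,0,0],"hand":1},
    {"offset":[0.0417,0,0.018],"rotation":[0,0,0],"hand":1},
    {"offset":[0.0417,0,0.018],"rotation":[0,0,0],"hand":1},
    {"offset":[0.0417,0,0.018],"rotation":[0,0,0],"hand":1},
    {"offset":[0.0417,0,0.018],"rotation":[0,0,0],"hand":1},
    {"offset":[0.0417,0,0.018],"rotation":[0,0,0],"hand":1},
    {"offset":[0.0417,0,0.018],"rotation":[0,0,0],"hand":1},
    {"offset":[0,0,0],"rotation":[0,0,0],"hand":1},
  ],
)

```text
time: 22.0
tcp_pos: [0.5264, 0.2482, 0.2028]
eef_rot: [0.612, -0.61, -0.356, 0.355]
contact_force: [-0.1, -0.5, -0.3]
width: 0.0854
```

Run:
```python
from h import *
st(); plan2([.5364,.2997,.02],down(60)); snap('wrist','w9'); a=snap('top','t9'); crop(a,90,95,400,285,2.5,'pics/t9a.png')
```

```text
t 22.0 p [0.5264 0.2482 0.2028] x [0.4947 0.8691 0.002 ] y [-0.0007  0.0028 -1.    ] q [-0.2365  0.4927 -0.4286  1.9431  0.2842  0.7637  0.2263] F [-0.0681 -0.5384 -0.342 ] w 0.08544479887623639
rot 1 x [-0.002   0.0062  0.002 ]
then 5 x [0.0099 0.0366 0.0034]  total [0.0496 0.1828 0.0171]
```

View pics/w9.png

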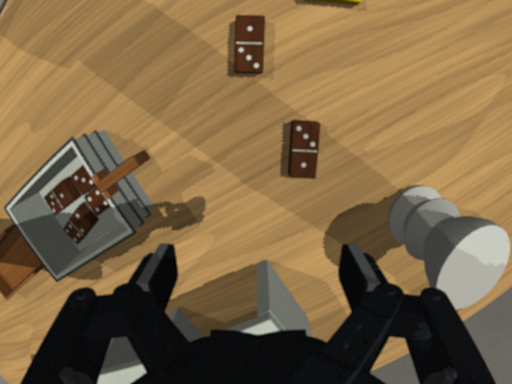

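View pics/t9a.png

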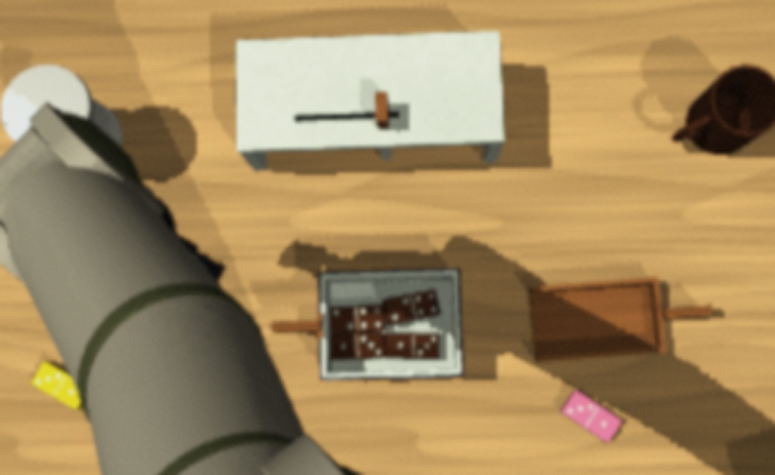

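Run:
```python
from h import *
po=pose('w9')
for c in ([[292,120],[320,121],[316,179],[290,176]],[[236,15],[265,15],[263,73],[235,72]]):
    P=pix('wrist',c,.018,po); print(P,P.mean(0))
P=pix('wrist',np.array([[292,120],[320,121],[316,179],[290,176]]),.018,po).mean(0)
plan2([P[0],P[1],.01],down(60))
```

```text
[[0.4994 0.308  0.018 ]
 [0.5154 0.3353 0.018 ]
 [0.5734 0.3006 0.018 ]
 [0.5551 0.2755 0.018 ]] [0.5358 0.3048 0.018 ]
[[0.3665 0.3131 0.018 ]
 [0.3822 0.3402 0.018 ]
 [0.4386 0.3056 0.018 ]
 [0.4225 0.28   0.018 ]] [0.4024 0.3097 0.018 ]
then 5 x [0.0115 0.0385 0.0045]  total [0.0575 0.1926 0.0225]
```

apply_moves(
  deltas=[
    {"offset":[0.0275,0,0.0105],"rotation":[0,0,0],"hand":1},
    {"offset":[0.0275,0,0.0105],"rotation":[0,0,0],"hand":1},
    {"offset":[0,0.045,0],"rotation":[0,0,0],"hand":1},
    {"offset":[0,0.045,0],"rotation":[0,0,0],"hand":1},
    {"offset":[0,0.045,0],"rotation":[0,0,0],"hand":1},
    {"offset":[0,0.03,0],"rotation":[0,0,0],"hand":1},
    {"offset":[0,0,0],"rotation":[0,0,0],"hand":1},
    {"offset":[0,0,0],"rotation":[0,0,0],"hand":1},
  ],
)

```text
time: 23.1
tcp_pos: [0.537, 0.3016, 0.0396]
eef_rot: [0.612, -0.612, -0.354, 0.353]
contact_force: [0.2, 0.9, 0.5]
width: 0.0849
```

Run:
```python
from h import *
st(); plan2([.536,.3025,.005],down(60)); snap('wrist','w10')
```

```text
t 23.1 p [0.537  0.3016 0.0396] x [0.5002 0.8659 0.0009] y [ 0.0007  0.0007 -1.    ] q [-0.4084  0.739  -0.2965  1.9741  0.4324  0.4886  0.0297] F [0.2307 0.8527 0.51  ] w 0.08494778690536686
then 1 x [0.0003 0.0346 0.0013]  total [0.0003 0.0346 0.0013]
```

View pics/w10.png

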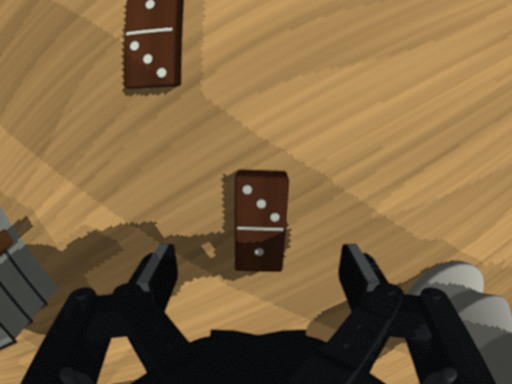

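apply_moves(
  deltas=[
    {"offset":[0,0.02,0],"rotation":[0,0,0],"hand":1},
    {"offset":[0,0.014,0],"rotation":[0,0,0],"hand":1},
    {"offset":[0,0,0],"rotation":[0,0,0],"hand":1},
    {"offset":[0,0,0],"rotation":[0,0,0],"hand":-1},
    {"offset":[0,0,0],"rotation":[0,0,0],"hand":-1},
    {"offset":[0,0,0],"rotation":[0,0,0],"hand":-1},
    {"offset":[0,0,0],"rotation":[0,0,0],"hand":-1},
    {"offset":[0,0,0],"rotation":[0,0,0],"hand":-1},
  ],
  force=50,
)

```text
time: 24.15
tcp_pos: [0.5368, 0.3024, 0.0054]
eef_rot: [0.612, -0.612, -0.354, 0.353]
contact_force: [-1.1, -0.6, 5.1]
width: 0.0307
```

apply_moves(
  deltas=[
    {"offset":[0,-0.03,0],"rotation":[0,0,0],"hand":-1},
    {"offset":[0,-0.04,0],"rotation":[0,0,0],"hand":-1},
    {"offset":[0,-0.04,0],"rotation":[0,0,0],"hand":-1},
    {"offset":[0,-0.04,0],"rotation":[0,0,0],"hand":-1},
    {"offset":[0,0,0],"rotation":[0,-0.175,0],"hand":-1},
    {"offset":[0,0,0],"rotation":[0,-0.175,0],"hand":-1},
    {"offset":[0,0,0],"rotation":[0,-0.175,0],"hand":-1},
    {"offset":[0,0,0],"rotation":[0,0,0],"hand":-1},
  ],
)

```text
time: 25.15
tcp_pos: [0.5365, 0.3018, 0.1546]
eef_rot: [-0.5, 0.5, 0.5, -0.5]
contact_force: [1.1, 0.5, -0.1]
width: 0.0307
```

Run:
```python
from h import *
st(); plan2([.449,.012,.16],down(90)); snap('wrist','w11')
```

```text
t 25.15 p [0.5365 0.3018 0.1546] x [-0.0006  1.      0.0008] y [-0.0002  0.0008 -1.    ] q [-0.2407  0.6136 -0.5474  1.9025  0.4539  0.7503  0.5257] F [ 1.1372  0.4556 -0.0736] w 0.030743477555774338
then 7 x [-0.0414 -0.0008  0.0125]  total [-0.2898 -0.0054  0.0875]
```

View pics/w11.png

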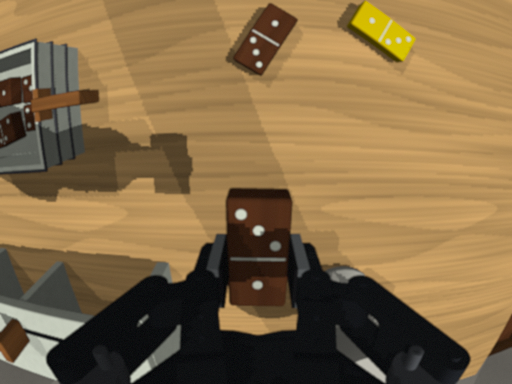

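apply_moves(
  deltas=[
    {"offset":[-0.0414,0,0.0125],"rotation":[0,0,0],"hand":-1},
    {"offset":[-0.0414,0,0.0125],"rotation":[0,0,0],"hand":-1},
    {"offset":[-0.0414,0,0.0125],"rotation":[0,0,0],"hand":-1},
    {"offset":[-0.0414,0,0.0125],"rotation":[0,0,0],"hand":-1},
    {"offset":[-0.0414,0,0.0125],"rotation":[0,0,0],"hand":-1},
    {"offset":[-0.0414,0,0.0125],"rotation":[0,0,0],"hand":-1},
    {"offset":[-0.0414,0,0.0125],"rotation":[0,0,0],"hand":-1},
    {"offset":[0,0,0],"rotation":[0,0,0],"hand":-1},
    {"offset":[0,0,0],"rotation":[0,0,0],"hand":-1},
  ],
)

```text
time: 26.32
tcp_pos: [0.4502, 0.0126, 0.1548]
eef_rot: [-0.5, 0.5, 0.501, -0.499]
contact_force: [0.0, 0.1, 0.4]
width: 0.031
```

Run:
```python
from h import *
st(); snap('wrist','w12'); a=snap('top','t12'); crop(a,90,95,400,285,2.5,'pics/t12a.png')
```

```text
t 26.32 p [0.4502 0.0126 0.1548] x [0.0003 1.     0.0011] y [ 0.0013  0.0011 -1.    ] q [ 0.2768  0.4516 -0.5802  2.2613  0.4785  0.5447  0.8972] F [0.0357 0.0588 0.4403] w 0.030955308203599215
```

View pics/w12.png

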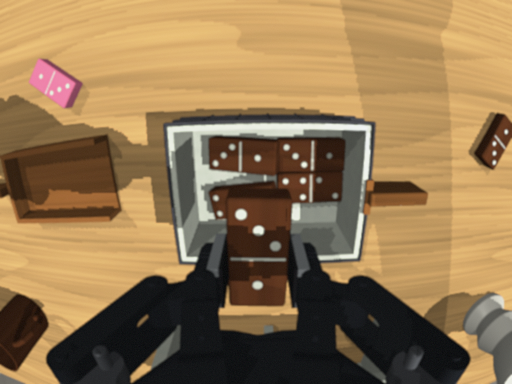

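View pics/t12a.png

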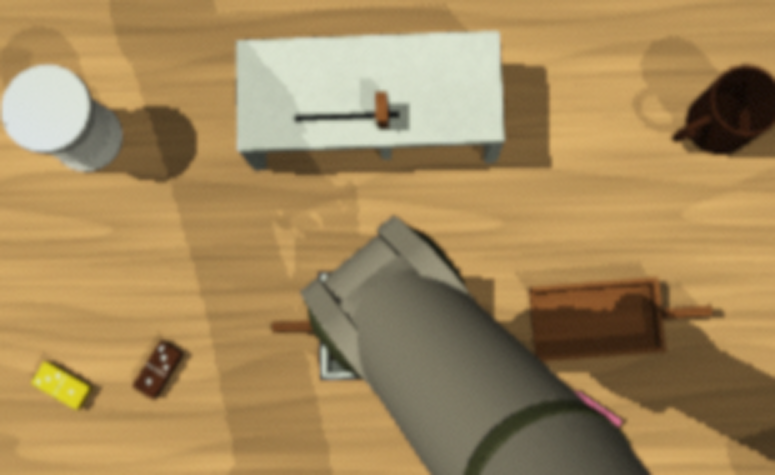

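apply_moves(
  deltas=[
    {"offset":[0,0.03,0],"rotation":[0,0,0],"hand":-1},
    {"offset":[0,0.03,0],"rotation":[0,0,0],"hand":-1},
    {"offset":[0,0.03,0],"rotation":[0,0,0],"hand":-1},
    {"offset":[0,0,0],"rotation":[0,0,0],"hand":-1},
    {"offset":[0,0,0],"rotation":[0,0,0],"hand":-1},
    {"offset":[0,0,0],"rotation":[0,0,0],"hand":0.1},
    {"offset":[0,0,0],"rotation":[0,0,0],"hand":0.1},
    {"offset":[0,0,0],"rotation":[0,0,0],"hand":0.1},
    {"offset":[0,0,0],"rotation":[0,0,0],"hand":0.1},
  ],
)

```text
time: 27.55
tcp_pos: [0.4498, 0.0121, 0.0647]
eef_rot: [-0.5, 0.5, 0.501, -0.5]
contact_force: [-0.5, -0.6, 0.3]
width: 0.047
```

apply_moves(
  deltas=[
    {"offset":[0,-0.03,0],"rotation":[0,0,0],"hand":0.1},
    {"offset":[0,-0.04,0],"rotation":[0,0,0],"hand":0.1},
    {"offset":[0,-0.04,0],"rotation":[0,0,0],"hand":0.1},
    {"offset":[0,-0.02,0],"rotation":[0,0,0],"hand":1},
    {"offset":[0,0,0],"rotation":[0,0,0],"hand":1},
  ],
)

```text
time: 28.18
tcp_pos: [0.4502, 0.0118, 0.1957]
eef_rot: [-0.499, 0.5, 0.501, -0.499]
contact_force: [-0.3, -0.0, -0.6]
width: 0.0809
```

Run:
```python
from h import *
st(); snap('wrist','w13'); plan2([.402,.307,.19],down(60))
```

```text
t 28.18 p [0.4502 0.0118 0.1957] x [-0.0013  1.      0.0003] y [ 0.0031  0.0003 -1.    ] q [ 0.3566  0.3934 -0.6685  2.2181  0.4068  0.6459  0.9678] F [-0.3346 -0.0043 -0.6135] w 0.0809260844483384
rot 4 x [0.0003 0.1313 0.0002]
then 7 x [0.0331 0.0007 0.027 ]  total [0.2318 0.0047 0.1889]
```

View pics/w13.png

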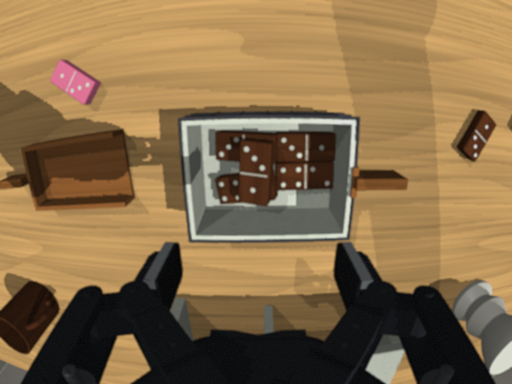

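apply_moves(
  deltas=[
    {"offset":[0,0,0],"rotation":[0,0.131,0],"hand":0.5},
    {"offset":[0,0,0],"rotation":[0,0.131,0],"hand":0.5},
    {"offset":[0.03,0,0.025],"rotation":[0,0.131,0],"hand":0.5},
    {"offset":[0,0,0],"rotation":[0,0.131,0],"hand":0.5},
    {"offset":[0.0335,0,0.027],"rotation":[0,0,0],"hand":0.5},
    {"offset":[0.0335,0,0.027],"rotation":[0,0,0],"hand":0.5},
    {"offset":[0.0335,0,0.027],"rotation":[0,0,0],"hand":0.5},
    {"offset":[0.0335,0,0.027],"rotation":[0,0,0],"hand":0.5},
    {"offset":[0.0335,0,0.027],"rotation":[0,0,0],"hand":0.5},
    {"offset":[0,0,0],"rotation":[0,0,0],"hand":0.5},
  ],
)

```text
time: 29.48
tcp_pos: [0.3984, 0.2633, 0.1936]
eef_rot: [0.612, -0.61, -0.356, 0.356]
contact_force: [0.5, -0.6, -0.3]
width: 0.0638
```

Run:
```python
from h import *
st(); snap('wrist','w14'); plan2([.402,.307,.05],down(60))
```

```text
t 29.48 p [0.3984 0.2633 0.1936] x [0.4937 0.8696 0.0008] y [-0.0011  0.0016 -1.    ] q [-0.3025  0.4042 -0.5305  2.1687  0.3335  0.6462 -0.0126] F [ 0.4936 -0.5823 -0.2678] w 0.06383371265079955
rot 1 x [-0.0012  0.0052 -0.001 ]
then 4 x [0.0104 0.0359 0.005 ]  total [0.0415 0.1435 0.0201]
```

View pics/w14.png

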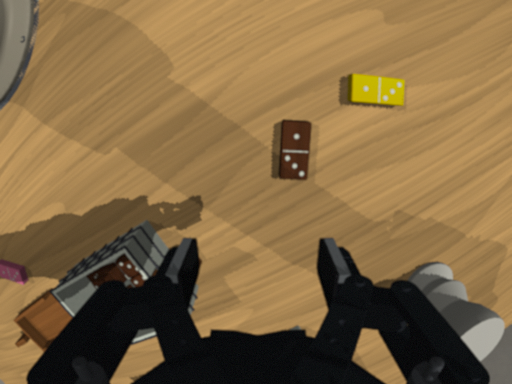

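apply_moves(
  deltas=[
    {"offset":[0.0205,0,0.01],"rotation":[0,0.005,0],"hand":0.5},
    {"offset":[0.0205,0,0.01],"rotation":[0,0,0],"hand":0.5},
    {"offset":[0,0.045,0],"rotation":[0,0,0],"hand":0.5},
    {"offset":[0,0.045,0],"rotation":[0,0,0],"hand":0.5},
    {"offset":[0,0.045,0],"rotation":[0,0,0],"hand":0.5},
    {"offset":[0,0,0],"rotation":[0,0,0],"hand":0.5},
    {"offset":[0,0,0],"rotation":[0,0,0],"hand":0.5},
  ],
)

```text
time: 30.4
tcp_pos: [0.403, 0.3051, 0.0603]
eef_rot: [-0.613, 0.613, 0.352, -0.352]
contact_force: [-0.2, -0.7, 0.3]
width: 0.0643
```

Run:
```python
from h import *
st(); snap('wrist','w15'); plan2([.402,.307,.005],down(60))
```

```text
t 30.4 p [0.403  0.3051 0.0603] x [0.5031 0.8642 0.    ] y [ 0.0002 -0.0001 -1.    ] q [-0.5327  0.6343 -0.3266  2.2168  0.5574  0.368  -0.2823] F [-0.2489 -0.6687  0.3131] w 0.06429241490563621
rot 1 x [ 0.0005 -0.0038  0.0017]
then 2 x [0.0003 0.028  0.001 ]  total [0.0006 0.0559 0.002 ]
```

View pics/w15.png

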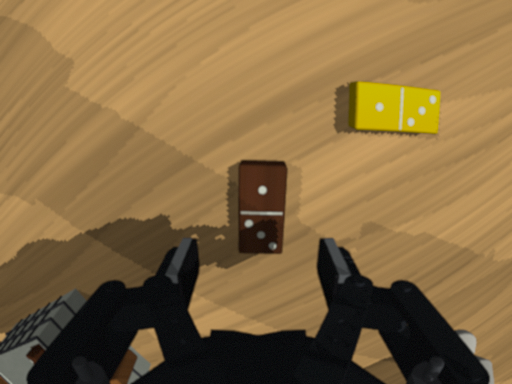

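apply_moves(
  deltas=[
    {"offset":[0,0.03,0],"rotation":[0,0,0],"hand":0.5},
    {"offset":[0,0.025,0.002],"rotation":[0,0,0],"hand":0.5},
    {"offset":[0,0,0],"rotation":[0,0,0],"hand":0.5},
    {"offset":[0,0,0],"rotation":[0,0,0],"hand":-1},
    {"offset":[0,0,0],"rotation":[0,0,0],"hand":-1},
    {"offset":[0,0,0],"rotation":[0,0,0],"hand":-1},
    {"offset":[0,0,0],"rotation":[0,0,0],"hand":-1},
    {"offset":[0,0,0],"rotation":[0,0,0],"hand":-1},
  ],
)

```text
time: 31.45
tcp_pos: [0.4019, 0.307, 0.0063]
eef_rot: [0.613, -0.613, -0.353, 0.351]
contact_force: [-1.6, -1.6, 10.8]
width: 0.0305
```

apply_moves(
  deltas=[
    {"offset":[0,-0.03,0],"rotation":[0,0,0],"hand":-1},
    {"offset":[0,-0.04,0],"rotation":[0,0,0],"hand":-1},
    {"offset":[0,-0.04,0],"rotation":[0,0,0],"hand":-1},
    {"offset":[0,-0.04,0],"rotation":[0,0,0],"hand":-1},
    {"offset":[0,0,0],"rotation":[0,-0.175,0],"hand":-1},
    {"offset":[0,0,0],"rotation":[0,-0.175,0],"hand":-1},
    {"offset":[0,0,0],"rotation":[0,-0.175,0],"hand":-1},
    {"offset":[0,0,0],"rotation":[0,0,0],"hand":-1},
  ],
)

```text
time: 32.45
tcp_pos: [0.4013, 0.3061, 0.1554]
eef_rot: [0.501, -0.501, -0.5, 0.499]
contact_force: [-0.6, 0.1, -0.3]
width: 0.0307
```

Run:
```python
from h import *
st(); snap('wrist','w16'); plan2([.45,.02,.155],down(90))
a=snap('top','t16'); crop(a,90,95,400,285,2.5,'pics/t16a.png')
```

```text
t 32.45 p [0.4013 0.3061 0.1554] x [0.0037 1.     0.001 ] y [ 0.0008  0.001  -1.    ] q [-0.2954  0.5215 -0.656   2.143   0.5338  0.64    0.2409] F [-0.6447  0.0558 -0.2833] w 0.03068127534832448
rot 1 x [ 0.0007 -0.0062  0.0009]
then 7 x [-0.0409  0.     -0.007 ]  total [-0.2862  0.0003 -0.0487]
```

View pics/w16.png

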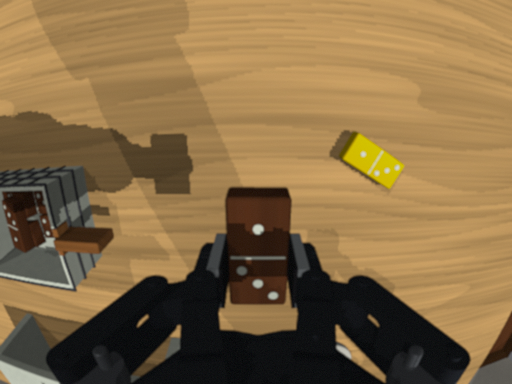

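View pics/t16a.png

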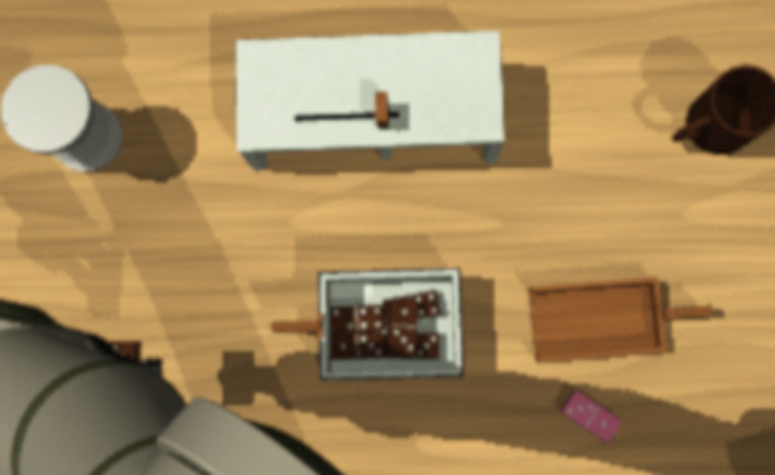

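apply_moves(
  deltas=[
    {"offset":[-0.0375,0,-0.007],"rotation":[0,0,0],"hand":-1},
    {"offset":[-0.0375,0,-0.007],"rotation":[0,0,0],"hand":-1},
    {"offset":[-0.0375,0,-0.007],"rotation":[0,0,0],"hand":-1},
    {"offset":[-0.0375,0,-0.007],"rotation":[0,0,0],"hand":-1},
    {"offset":[-0.0375,0,-0.007],"rotation":[0,0,0],"hand":-1},
    {"offset":[-0.0375,0,-0.007],"rotation":[0,0,0],"hand":-1},
    {"offset":[-0.0375,0,-0.007],"rotation":[0,0,0],"hand":-1},
    {"offset":[0,0,0],"rotation":[0,0,0],"hand":-1},
    {"offset":[0,0,0],"rotation":[0,0,0],"hand":-1},
  ],
)

```text
time: 33.67
tcp_pos: [0.4497, 0.0444, 0.1548]
eef_rot: [0.501, -0.501, -0.499, 0.499]
contact_force: [0.1, 0.3, -0.9]
width: 0.0308
```

Run:
```python
from h import *
st(); plan2([.449,.043,.063],down(90))
```

```text
t 33.67 p [0.4497 0.0444 0.1548] x [0.0038 1.     0.0009] y [ 0.0007  0.0008 -1.    ] q [ 0.2771  0.4744 -0.6809  2.2538  0.5528  0.5784  0.7431] F [ 0.0683  0.3109 -0.8514] w 0.030761012976361846
then 3 x [-0.0005  0.0306  0.0002]  total [-0.0014  0.0918  0.0007]
```

apply_moves(
  deltas=[
    {"offset":[0,0.03,0],"rotation":[0,0,0],"hand":-1},
    {"offset":[0,0.03,0],"rotation":[0,0,0],"hand":-1},
    {"offset":[0,0.03,0],"rotation":[0,0,0],"hand":-1},
    {"offset":[0,0,0],"rotation":[0,0,0],"hand":-1},
    {"offset":[0,0,0],"rotation":[0,0,0],"hand":-1},
    {"offset":[0,0,0],"rotation":[0,0,0],"hand":0.05},
    {"offset":[0,0,0],"rotation":[0,0,0],"hand":0.05},
    {"offset":[0,0,0],"rotation":[0,0,0],"hand":0.05},
    {"offset":[0,0,0],"rotation":[0,0,0],"hand":0.05},
  ],
)

```text
time: 34.8
tcp_pos: [0.4497, 0.0439, 0.0647]
eef_rot: [0.501, -0.501, -0.5, 0.499]
contact_force: [-0.0, -0.7, 0.3]
width: 0.0451
```

apply_moves(
  deltas=[
    {"offset":[0,-0.03,0],"rotation":[0,0,0],"hand":0.1},
    {"offset":[0,-0.04,0],"rotation":[0,0,0],"hand":0.1},
    {"offset":[0,-0.04,0],"rotation":[0,0,0],"hand":0.1},
    {"offset":[0,-0.02,0],"rotation":[0,0,0],"hand":1},
    {"offset":[0,0,0],"rotation":[0,0,0],"hand":1},
  ],
)

```text
time: 35.42
tcp_pos: [0.4503, 0.0437, 0.1957]
eef_rot: [-0.5, 0.501, 0.5, -0.498]
contact_force: [0.1, -0.3, -1.4]
width: 0.0809
```

Run:
```python
from h import *
st(); snap('wrist','w17'); a=snap('scene','s17')
```

```text
t 35.42 p [0.4503 0.0437 0.1957] x [0.0027 1.     0.0004] y [ 0.0029  0.0004 -1.    ] q [ 0.3536  0.4176 -0.7646  2.2105  0.4685  0.673   0.8259] F [ 0.1219 -0.2516 -1.3709] w 0.0808954853489399
```

View pics/w17.png

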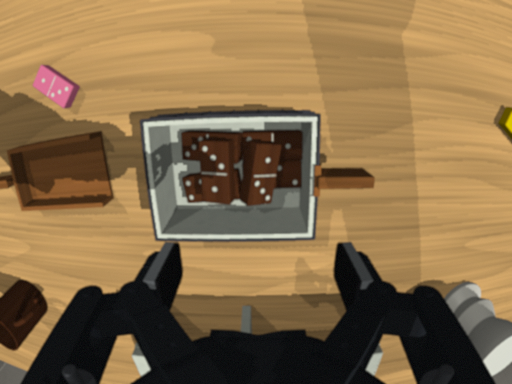

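View pics/s17.png

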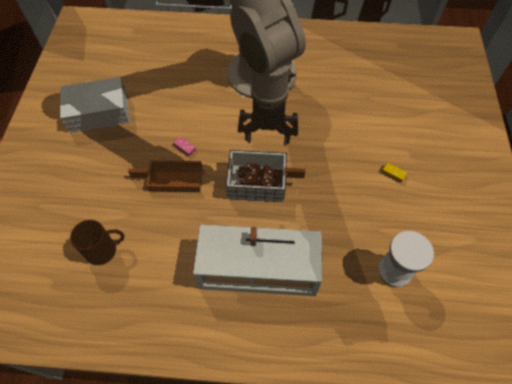

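Run:
```python
from h import *
w=cv2.imread('pics/w17.png'); crop(w,130,100,390,250,3,'pics/w17a.png')
```

```text
(no output)
```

View pics/w17a.png

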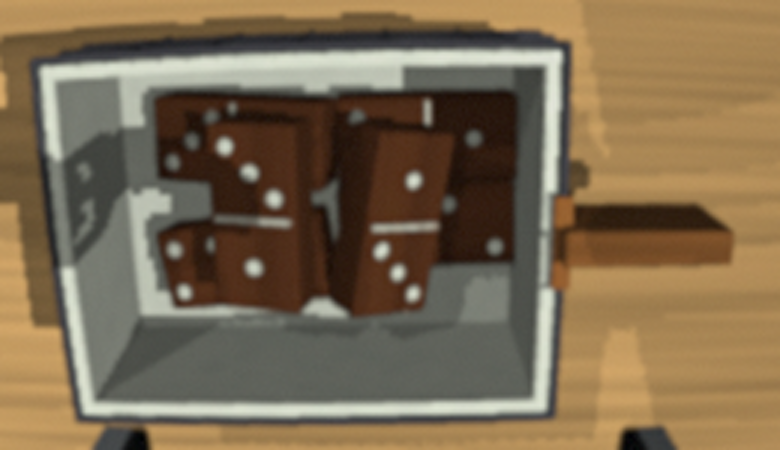

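Run:
```python
from h import *
po=pose('w17'); f=lambda *p:np.array(p)/3+[130,100]
P=pix('wrist',f((36,62),(569,44),(552,415),(78,418)),.075,po);print(P,P.mean(0))
print(pix('wrist',f((560,247),(733,247)),.085,po))
```

```text
[[ 0.3897 -0.0628  0.075 ]
 [ 0.3871  0.0999  0.075 ]
 [ 0.51    0.1014  0.075 ]
 [ 0.5124 -0.0623  0.075 ]] [0.4498 0.0191 0.075 ]
[[0.4474 0.0979 0.085 ]
 [0.4473 0.1544 0.085 ]]
```

apply_moves(
  deltas=[
    {"offset":[0,0,0],"rotation":[0,0.157,0],"hand":1},
    {"offset":[0,0,0],"rotation":[0,0.157,0],"hand":1},
    {"offset":[0,0,0],"rotation":[0,0.157,0],"hand":1},
    {"offset":[0,0,0],"rotation":[0,0.157,0],"hand":1},
    {"offset":[0,0,0],"rotation":[0,0.157,0],"hand":1},
    {"offset":[0,0,0],"rotation":[0,0.157,0],"hand":1},
    {"offset":[0,0,0],"rotation":[0,0.157,0],"hand":1},
    {"offset":[0,0,0],"rotation":[0,0.157,0],"hand":1},
    {"offset":[0,0,0],"rotation":[0,0.157,0],"hand":1},
    {"offset":[0,0,0],"rotation":[0,0.15,0],"hand":1},
  ],
)

```text
time: 36.78
tcp_pos: [0.4489, 0.0439, 0.1933]
eef_rot: [-0.707, 0.707, -0.0, -0.001]
contact_force: [-0.5, -0.3, 0.1]
width: 0.0853
```

apply_moves(
  deltas=[
    {"offset":[0,0,0.04],"rotation":[0,0,0],"hand":1},
    {"offset":[0,0,0.04],"rotation":[0,0,0],"hand":1},
    {"offset":[0,0,0],"rotation":[0,0,0],"hand":1},
    {"offset":[0,0,0],"rotation":[0,0,0],"hand":1},
  ],
)

```text
time: 37.28
tcp_pos: [0.4485, 0.1234, 0.1936]
eef_rot: [-0.707, 0.707, 0.002, -0.003]
contact_force: [1.8, -0.2, 0.3]
width: 0.0858
```

Run:
```python
from h import *
st(); snap('wrist','w18'); a=snap('top','t18'); crop(a,90,95,400,285,2.5,'pics/t18a.png'); plan2([.448,.135,.047],down(.9))
```

```text
t 37.27 p [0.4485 0.1234 0.1936] x [ 1.      0.0067 -0.0017] y [-0.0017 -0.0006 -1.    ] q [-0.1373  0.3659 -0.3313  2.2014  0.2059  0.6044 -0.6118] F [ 1.7798 -0.2179  0.3313] w 0.0857688439359415
rot 1 x [ 0.0004 -0.0108 -0.001 ]
then 4 x [-0.0001  0.0367  0.003 ]  total [-0.0006  0.147   0.0122]
```

View pics/w18.png

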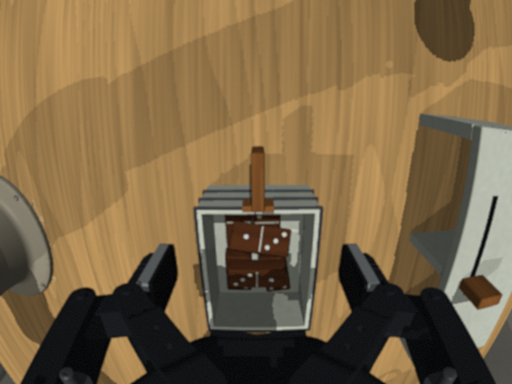

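View pics/t18a.png

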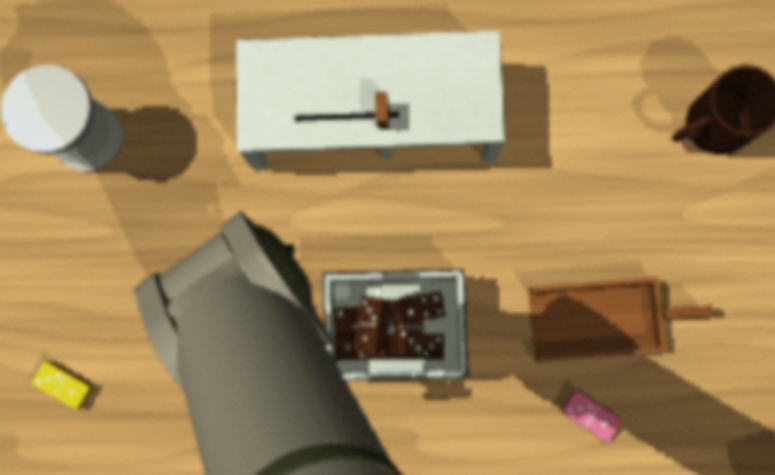

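Run:
```python
from h import *
po=pose('w18')
P=pix('wrist',[[196,208],[322,207],[312,331],[209,331]],.075,po);print(P,P.mean(0))
print(pix('wrist',[[259,149],[258,208]],.085,po))
t=cv2.imread('pics/t18.png');print(pix('top',np.array([[323,270],[465,268],[466,376],[327,378]])/2.5+[90,95],.075))
```

```text
[[ 0.3885  0.0982  0.075 ]
 [ 0.5101  0.1     0.075 ]
 [ 0.5163 -0.0668  0.075 ]
 [ 0.3891 -0.0672  0.075 ]] [0.451 0.016 0.075]
[[0.4488 0.1576 0.085 ]
 [0.4483 0.103  0.085 ]]
[[ 0.5131  0.0999  0.075 ]
 [ 0.5127 -0.0651  0.075 ]
 [ 0.3886 -0.0634  0.075 ]
 [ 0.3886  0.0959  0.075 ]]
```

apply_moves(
  deltas=[
    {"offset":[0,0.03,0.007],"rotation":[0,-0.01,0],"hand":1},
    {"offset":[0,0.04,0],"rotation":[0,0,0],"hand":1},
    {"offset":[0,0.04,0],"rotation":[0,0,0],"hand":1},
    {"offset":[0,0.035,0],"rotation":[0,0,0],"hand":1},
    {"offset":[0,0,0],"rotation":[0,0,0],"hand":1},
    {"offset":[0,0,0],"rotation":[0,0,0],"hand":1},
  ],
)

```text
time: 38.12
tcp_pos: [0.4493, 0.1306, 0.0503]
eef_rot: [0.707, -0.707, -0.006, 0.005]
contact_force: [-1.0, -0.8, 0.0]
width: 0.0853
```

Run:
```python
from h import *
st(); snap('wrist','w19')
```

```text
t 38.12 p [0.4493 0.1306 0.0503] x [0.9999 0.0153 0.0004] y [ 0.0004  0.0003 -1.    ] q [-0.2997  0.6205 -0.1489  2.3135  0.3893  0.2289 -0.786 ] F [-0.9705 -0.8444  0.001 ] w 0.08532721831000865
```

View pics/w19.png

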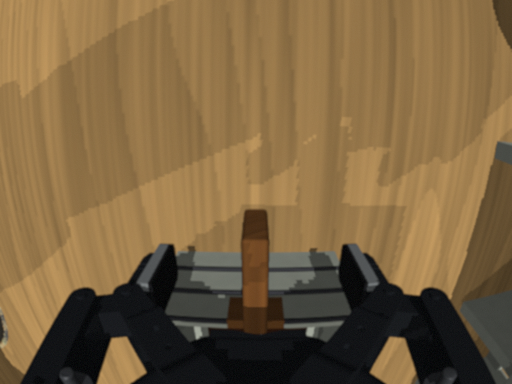

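apply_moves(
  deltas=[
    {"offset":[0,0,0],"rotation":[0,0,0],"hand":-1},
    {"offset":[0,0,0],"rotation":[0,0,0],"hand":-1},
    {"offset":[0,0,0],"rotation":[0,0,0],"hand":-1},
    {"offset":[0,0,0],"rotation":[0,0,0],"hand":-1},
    {"offset":[0,0,0],"rotation":[0,0,0],"hand":-1},
    {"offset":[0,0,0],"rotation":[0,0,0],"hand":-1},
  ],
  force=120,
)

```text
time: 38.92
tcp_pos: [0.4489, 0.1308, 0.0499]
eef_rot: [0.707, -0.707, -0.006, 0.005]
contact_force: [-1.4, -1.0, 7.5]
width: 0.0106
```

apply_moves(
  deltas=[
    {"offset":[-0.003,0,0.014],"rotation":[0,0,0],"hand":-1},
    {"offset":[-0.003,0,0.014],"rotation":[0,0,0],"hand":-1},
    {"offset":[-0.003,0,0.014],"rotation":[0,0,0],"hand":-1},
    {"offset":[0,0,0],"rotation":[0,-0.06,0],"hand":-1},
    {"offset":[0,0,0],"rotation":[0,-0.12,0],"hand":-1},
    {"offset":[0,0,0],"rotation":[0,-0.12,0],"hand":-1},
    {"offset":[0,0,0],"rotation":[0,-0.12,0],"hand":-1},
    {"offset":[0,0,0],"rotation":[0,0,0],"hand":-1},
  ],
)

```text
time: 39.92
tcp_pos: [0.4391, 0.1721, 0.0496]
eef_rot: [-0.69, 0.69, 0.153, -0.154]
contact_force: [0.4, -2.8, 4.1]
width: 0.0103
```

Run:
```python
from h import *
st(); a=snap('scene','s20'); crop(a,100,100,360,300,3,'pics/s20a.png')
```

```text
t 39.92 p [0.4391 0.1721 0.0496] x [ 0.9056  0.4242 -0.0006] y [-0.0005 -0.0005 -1.    ] q [-0.3347  0.6279 -0.2275  2.3013  0.5395  0.2612 -0.6064] F [ 0.391  -2.7573  4.1329] w 0.010344877596084335
```

View pics/s20a.png

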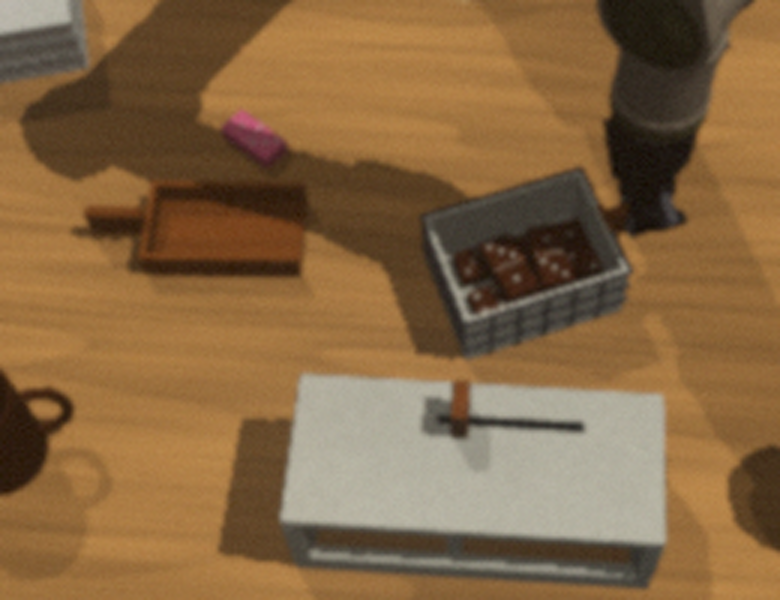

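apply_moves(
  deltas=[
    {"offset":[0,0,0],"rotation":[0,-0.12,0],"hand":-1},
    {"offset":[0,0,0],"rotation":[0,-0.12,0],"hand":-1},
    {"offset":[0,0,0],"rotation":[0,-0.12,0],"hand":-1},
    {"offset":[0,0,0],"rotation":[0,-0.12,0],"hand":-1},
    {"offset":[0,0,0],"rotation":[0,-0.12,0],"hand":-1},
    {"offset":[0,0,0],"rotation":[0,-0.12,0],"hand":-1},
    {"offset":[0,0,0],"rotation":[0,-0.12,0],"hand":-1},
    {"offset":[0,0,0],"rotation":[0,-0.12,0],"hand":-1},
    {"offset":[0,0,0],"rotation":[0,-0.12,0],"hand":-1},
    {"offset":[0,0,0],"rotation":[0,-0.05,0],"hand":-1},
  ],
)

```text
time: 41.22
tcp_pos: [0.4398, 0.1722, 0.0496]
eef_rot: [-0.501, 0.501, 0.499, -0.499]
contact_force: [1.1, -4.1, 3.3]
width: 0.0104
```

apply_moves(
  deltas=[
    {"offset":[0,0,0],"rotation":[0,0,0],"hand":-1},
    {"offset":[0,0,0],"rotation":[0,0,0],"hand":-1},
  ],
)

```text
time: 41.48
tcp_pos: [0.4399, 0.1728, 0.0497]
eef_rot: [-0.501, 0.502, 0.499, -0.498]
contact_force: [1.5, -2.0, 3.6]
width: 0.0105
```

Run:
```python
from h import *
st(); a=snap('scene','s21'); crop(a,150,100,410,300,3,'pics/s21a.png'); a=snap('top','t21'); crop(a,90,95,300,255,3.8,'pics/t21a.png')
```

```text
t 41.48 p [0.4399 0.1728 0.0497] x [0.0059 1.     0.0004] y [ 0.0007  0.0004 -1.    ] q [-0.1349  0.6669 -0.5173  2.2873  0.9082  0.3984  0.1416] F [ 1.4957 -2.0082  3.5701] w 0.010512948037122025
```

View pics/s21a.png

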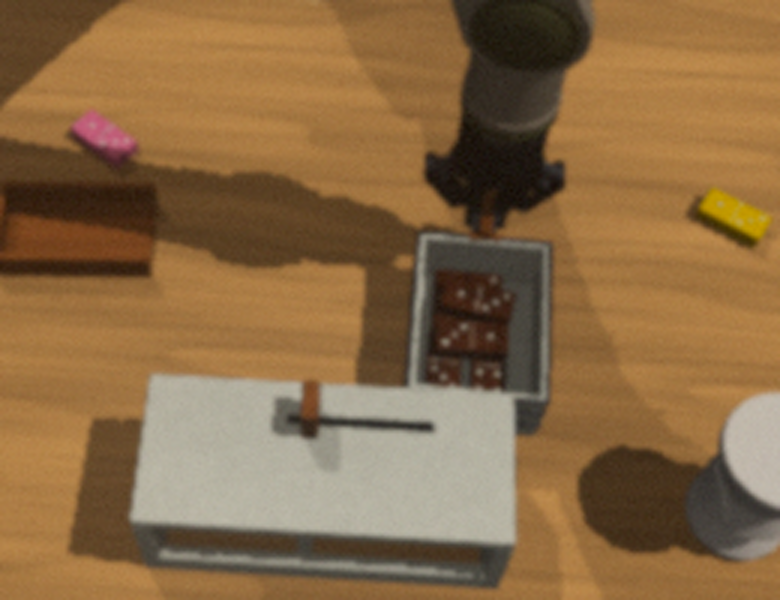

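View pics/t21a.png

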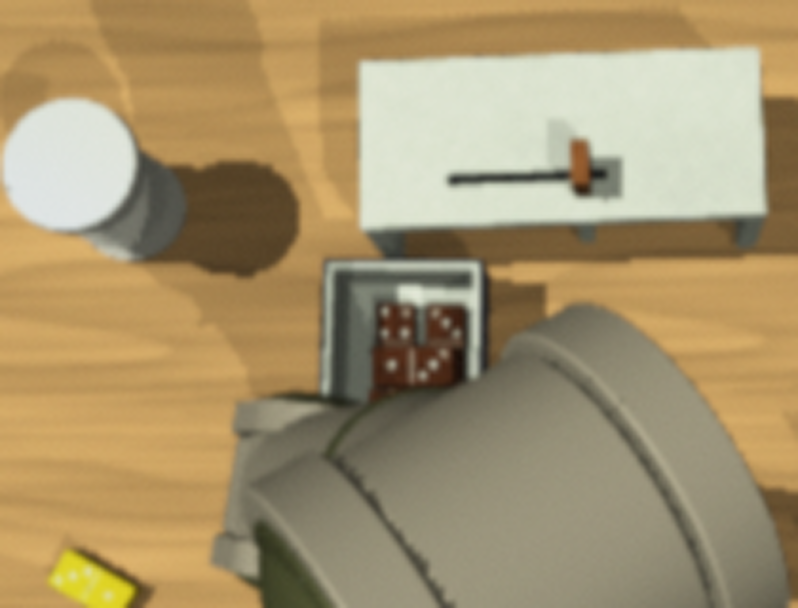

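Run:
```python
from h import *
a=lambda *p:np.array(p)/3.8+[90,95]
P=pix('top',a((326,261),(486,259),(322,395)),.075);print(P,P[:2].mean(0))
S=pix('top',a((360,230),(360,60),(760,48),(766,213)),.12);print(S.mean(0))
print(pix('top',a((378,254),(403,254)),0.0)) # left wall front bottom
print(pix('top',a((571,193),(590,191),(590,141),(573,141)),.162).mean(0))
```

```text
[[0.6319 0.2279 0.075 ]
 [0.6311 0.1032 0.075 ]
 [0.5271 0.23   0.075 ]] [0.6315 0.1655 0.075 ]
[0.7142 0.0418 0.12  ]
[[0.652  0.2004 0.    ]
 [0.6516 0.1796 0.    ]]
[0.6802 0.0256 0.162 ]
```

apply_moves(
  deltas=[
    {"offset":[0,0,0],"rotation":[0,-0.044,0],"hand":-1},
    {"offset":[-0.017,0,0.001],"rotation":[0,0,0],"hand":-1},
    {"offset":[-0.02,0,0.001],"rotation":[0,0,0],"hand":-1},
    {"offset":[-0.02,0,0.001],"rotation":[0,0,0],"hand":-1},
    {"offset":[-0.012,0,0],"rotation":[0,0,0],"hand":-1},
    {"offset":[0,0,0],"rotation":[0,0,0],"hand":-1},
    {"offset":[0,0,0],"rotation":[0,0,0],"hand":-1},
  ],
)

```text
time: 42.45
tcp_pos: [0.4391, 0.1017, 0.0496]
eef_rot: [0.49, -0.491, -0.509, 0.51]
contact_force: [1.0, -2.5, 7.0]
width: 0.0103
```

Run:
```python
from h import *
st(); a=snap('scene','s22'); crop(a,150,100,410,300,3,'pics/s22a.png'); a=snap('top','t22'); crop(a,140,95,300,215,5,'pics/t22a.png')
```

```text
t 42.45 p [0.4391 0.1017 0.0496] x [-0.0368  0.9993 -0.0019] y [-0.0001 -0.0019 -1.    ] q [-0.0025  0.654  -0.5047  2.3358  0.9658  0.3678  0.2585] F [ 1.0402 -2.531   6.9797] w 0.010262991239623966
```

View pics/s22a.png

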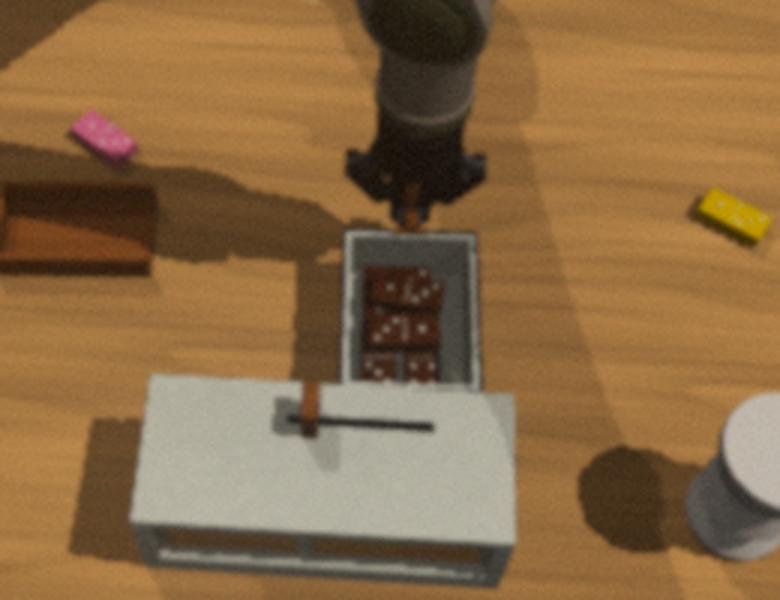

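View pics/t22a.png

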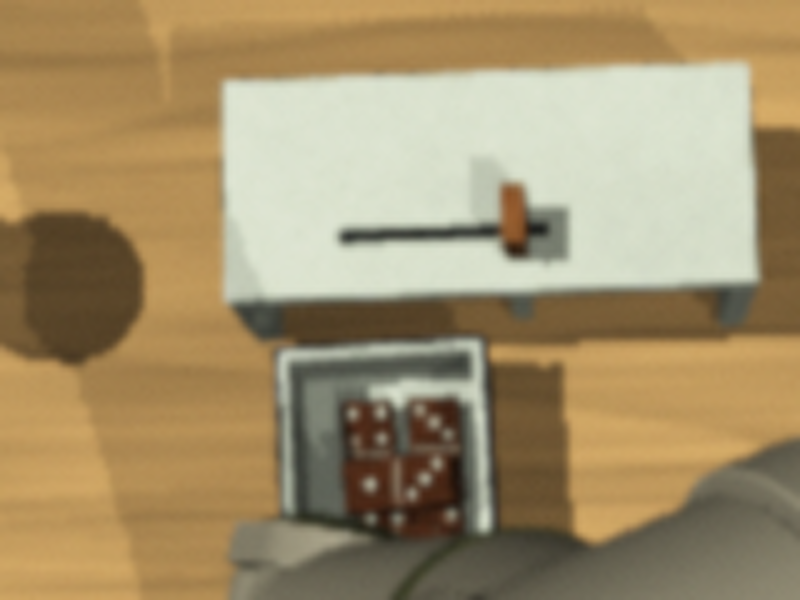

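Run:
```python
from h import *
a=lambda *p:np.array(p)/5+[140,95]
P=pix('top',a((277,350),(486,341),(283,510),(494,525)),.075);print(P,P[:2].mean(0))
print(pix('top',a((241,335),(280,334),(507,316),(532,315),(722,323),(742,323)),0.0))
S=pix('top',a((225,301),(757,282),(748,65),(223,81)),.12);print(S)
```

```text
[[0.6268 0.1697 0.075 ]
 [0.6299 0.0463 0.075 ]
 [0.5318 0.1659 0.075 ]
 [0.5209 0.0428 0.075 ]] [0.6283 0.108  0.075 ]
[[ 0.6516  0.2044  0.    ]
 [ 0.6518  0.1798  0.    ]
 [ 0.6606  0.0367  0.    ]
 [ 0.6609  0.0209  0.    ]
 [ 0.6535 -0.0982  0.    ]
 [ 0.6533 -0.1107  0.    ]]
[[ 0.6468  0.1923  0.12  ]
 [ 0.652  -0.1098  0.12  ]
 [ 0.7793 -0.1083  0.12  ]
 [ 0.7764  0.1943  0.12  ]]
```

apply_moves(
  deltas=[
    {"offset":[0,0,-0.01],"rotation":[0,0.012,0],"hand":-1},
    {"offset":[0,0,-0.018],"rotation":[0,0,0],"hand":-1},
    {"offset":[0,0,-0.018],"rotation":[0,0,0],"hand":-1},
    {"offset":[0,0,-0.018],"rotation":[0,0,0],"hand":-1},
    {"offset":[0,0,-0.018],"rotation":[0,0,0],"hand":-1},
    {"offset":[0,0,0],"rotation":[0,0,0],"hand":-1},
  ],
)

```text
time: 43.3
tcp_pos: [0.5211, 0.1047, 0.0497]
eef_rot: [0.494, -0.494, -0.506, 0.507]
contact_force: [-0.6, -0.6, 8.8]
width: 0.0102
```

Run:
```python
from h import *
st(); a=snap('scene','s23'); crop(a,150,100,410,300,3,'pics/s23a.png')
```

```text
t 43.3 p [0.5211 0.1047 0.0497] x [-0.0256  0.9997 -0.0008] y [-0.0006 -0.0008 -1.    ] q [ 0.0989  0.7196 -0.5964  2.1507  0.8419  0.5201  0.4518] F [-0.6121 -0.6302  8.758 ] w 0.010237956137668083
```

View pics/s23a.png

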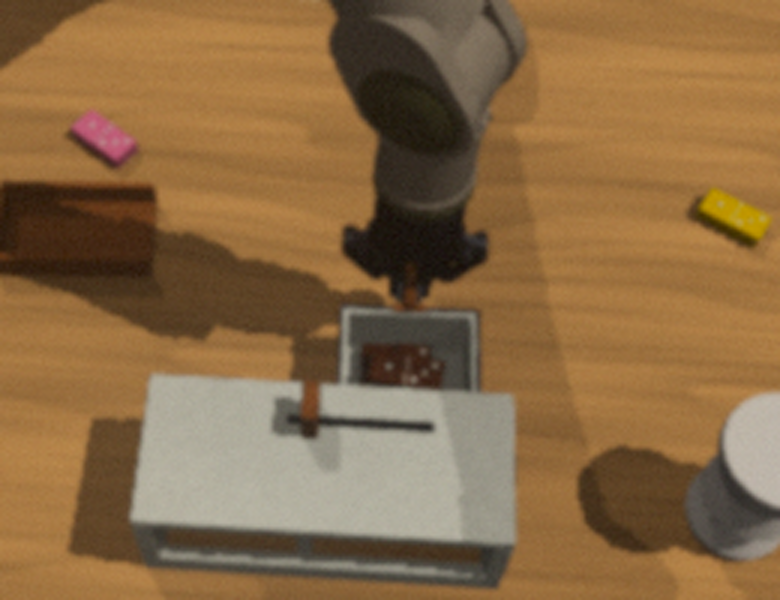

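apply_moves(
  deltas=[
    {"offset":[0,0,-0.014],"rotation":[0,0.005,0],"hand":-1},
    {"offset":[0,0,-0.014],"rotation":[0,0,0],"hand":-1},
    {"offset":[0,0,-0.014],"rotation":[0,0,0],"hand":-1},
    {"offset":[0,0,-0.005],"rotation":[0,0,0],"hand":-1},
    {"offset":[0,0,0],"rotation":[0,0,0],"hand":-1},
  ],
)

```text
time: 43.98
tcp_pos: [0.5657, 0.1059, 0.0497]
eef_rot: [0.495, -0.494, -0.504, 0.507]
contact_force: [-7.9, 0.7, 13.4]
width: 0.0103
```

apply_moves(
  deltas=[
    {"offset":[0,0,-0.003],"rotation":[0,0,0],"hand":-1},
    {"offset":[0,0,-0.003],"rotation":[0,0,0],"hand":-1},
    {"offset":[0,0,0],"rotation":[0,0,0],"hand":-1},
  ],
)

```text
time: 44.35
tcp_pos: [0.5713, 0.106, 0.0497]
eef_rot: [0.495, -0.494, -0.504, 0.507]
contact_force: [-11.3, -0.1, 15.6]
width: 0.0104
```

apply_moves(
  deltas=[
    {"offset":[0,0,-0.003],"rotation":[0,0,0],"hand":-1},
    {"offset":[0,0,0],"rotation":[0,0,0],"hand":-1},
    {"offset":[0,0,0],"rotation":[0,0,0],"hand":-1},
  ],
)

```text
time: 44.72
tcp_pos: [0.5743, 0.1061, 0.0497]
eef_rot: [0.495, -0.494, -0.504, 0.507]
contact_force: [-10.4, 0.9, 14.7]
width: 0.0106
```

Run:
```python
from h import *
st(); a=snap('scene','s24'); crop(a,150,150,350,310,4,'pics/s24a.png');a=snap('top','t24'); crop(a,140,95,300,215,5,'pics/t24a.png')
```

```text
t 44.73 p [0.5743 0.1061 0.0497] x [-0.0218  0.9998 -0.0018] y [-0.0039 -0.0019 -1.    ] q [ 0.1336  0.7656 -0.6297  2.027   0.7907  0.6122  0.5496] F [-10.4107   0.9164  14.7199] w 0.010618417113984032
```

View pics/s24a.png

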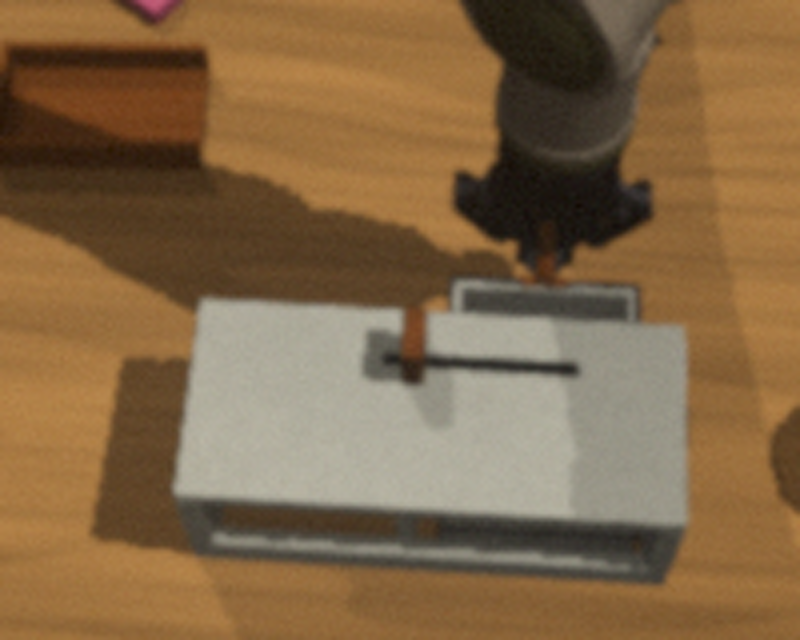

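apply_moves(
  deltas=[
    {"offset":[0,0,-0.003],"rotation":[0,0,0],"hand":-1},
    {"offset":[0,0,0],"rotation":[0,0,0],"hand":-1},
    {"offset":[0,0,0],"rotation":[0,0,0],"hand":-1},
  ],
)

```text
time: 45.2
tcp_pos: [0.5763, 0.1062, 0.0497]
eef_rot: [0.495, -0.494, -0.504, 0.507]
contact_force: [-13.2, 0.1, 16.6]
width: 0.0098
```

apply_moves(
  deltas=[
    {"offset":[0,0,-0.003],"rotation":[0,0,0],"hand":-1},
    {"offset":[0,0,0],"rotation":[0,0,0],"hand":-1},
    {"offset":[0,0,0],"rotation":[0,0,0],"hand":-1},
  ],
)

```text
time: 45.58
tcp_pos: [0.5762, 0.1061, 0.0497]
eef_rot: [0.496, -0.493, -0.502, 0.509]
contact_force: [-24.8, -0.9, 25.3]
width: 0.0102
```

apply_moves(
  deltas=[
    {"offset":[0,0,0.002],"rotation":[0,0,0],"hand":-1},
    {"offset":[0,0,0],"rotation":[0,0,0],"hand":1},
    {"offset":[0,0,0],"rotation":[0,0,0],"hand":1},
    {"offset":[0,0,0],"rotation":[0,0,0],"hand":1},
    {"offset":[0,0,0],"rotation":[0,0,0],"hand":1},
    {"offset":[0,-0.03,0],"rotation":[0,0,0],"hand":1},
    {"offset":[0,-0.04,0],"rotation":[0,0,0],"hand":1},
    {"offset":[0,-0.04,0],"rotation":[0,0,0],"hand":1},
    {"offset":[0,-0.04,0],"rotation":[0,0,0],"hand":1},
    {"offset":[0,0,0],"rotation":[0,0,0],"hand":1},
  ],
)

```text
time: 46.82
tcp_pos: [0.5825, 0.1081, 0.2025]
eef_rot: [-0.494, 0.495, 0.507, -0.504]
contact_force: [-0.5, 0.5, -0.2]
width: 0.0854
```

Run:
```python
from h import *
st(); snap('wrist','w25'); a=snap('scene','s25'); crop(a,150,150,350,310,4,'pics/s25a.png');a=snap('top','t25'); crop(a,140,95,300,215,5,'pics/t25a.png')
```

```text
t 46.83 p [0.5825 0.1081 0.2025] x [-0.0218  0.9998  0.0014] y [ 0.0051  0.0016 -1.    ] q [ 0.2645  0.5908 -0.8157  1.9086  0.5566  0.8777  0.758 ] F [-0.4838  0.4511 -0.1883] w 0.08541959405955232
```

View pics/w25.png

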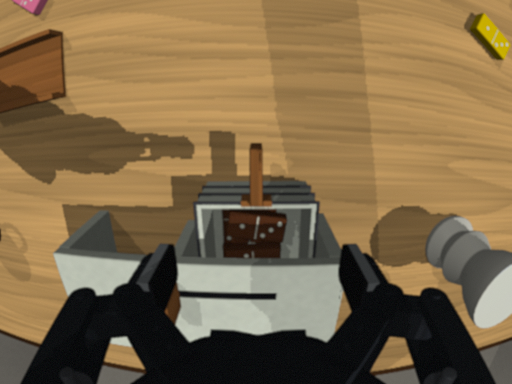

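View pics/s25a.png

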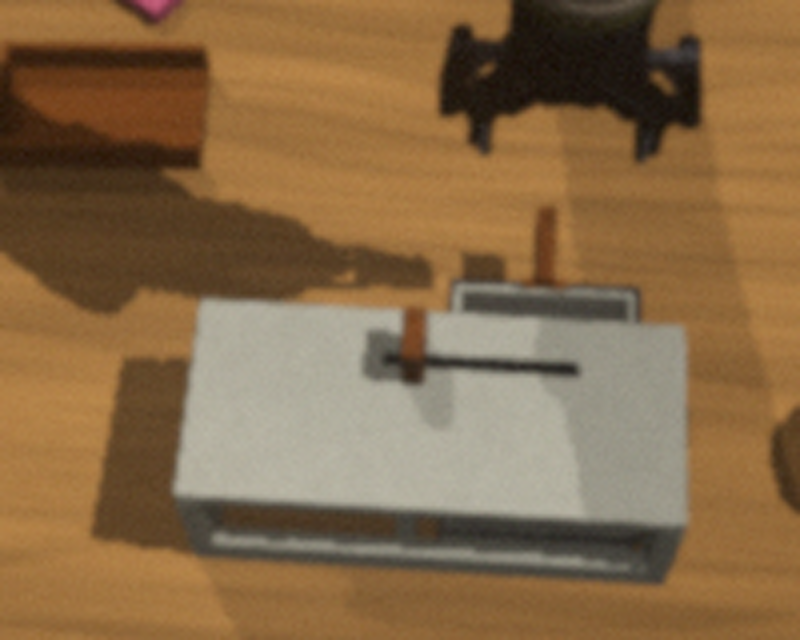

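View pics/t25a.png

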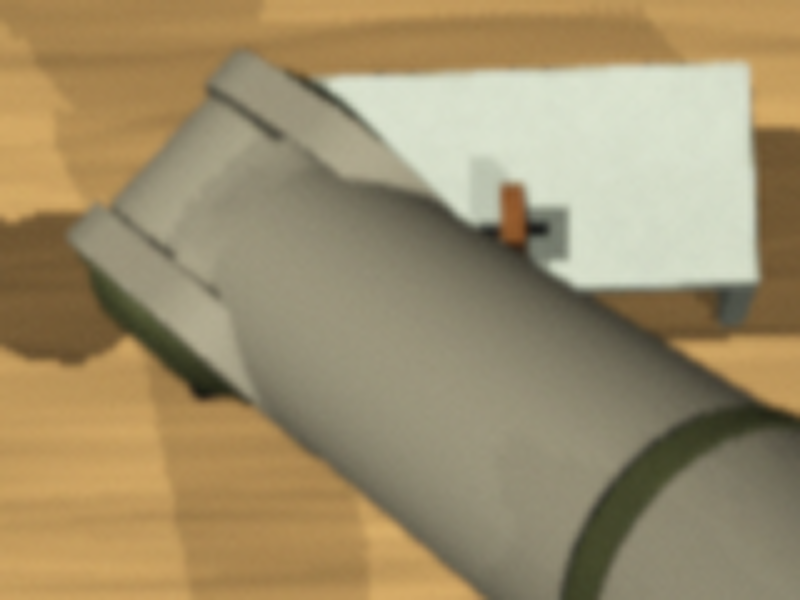

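Run:
```python
from h import *
po=pose('w25')
P=pix('wrist',[[197,205],[319,203]],.075,po);print(P); print(pix('wrist',[[256,145],[257,203]],.085,po))
f=lambda *p:np.array(p)/4+[150,150]
print(pix('scene',f((452,282),(638,287)),.075), pix('scene',f((546,209),(544,282)),.085))
# board front corners
print(pix('wrist',[[183,262],[340,264]],.12,po), pix('scene',f((200,298),(686,326),(175,492),(686,524)),.12))
plan2([.462,-.331,.2],down(3.5))
```

```text
[[0.6099 0.0492 0.075 ]
 [0.6052 0.1703 0.075 ]]
[[0.5472 0.1067 0.085 ]
 [0.6024 0.1087 0.085 ]]
[[0.6104 0.0467 0.075 ]
 [0.6045 0.1688 0.075 ]] [[0.5564 0.1057 0.085 ]
 [0.6106 0.1066 0.085 ]]
[[0.6485 0.042  0.12  ]
 [0.6481 0.1864 0.12  ]] [[ 0.656  -0.1091  0.12  ]
 [ 0.6514  0.1942  0.12  ]
 [ 0.7827 -0.1061  0.12  ]
 [ 0.7786  0.1943  0.12  ]]
rot 10 x [-0.      0.1532 -0.    ]
then 11 x [-0.0132 -0.0001 -0.0391]  total [-0.1453 -0.0011 -0.4299]
```

apply_moves(
  deltas=[
    {"offset":[0,0,0],"rotation":[0,0.153,0],"hand":1},
    {"offset":[0,0,0],"rotation":[0,0.153,0],"hand":1},
    {"offset":[0,0,0],"rotation":[0,0.153,0],"hand":1},
    {"offset":[0,0,0],"rotation":[0,0.153,0],"hand":1},
    {"offset":[0,0,0],"rotation":[0,0.153,0],"hand":1},
    {"offset":[0,0,0],"rotation":[0,0.153,0],"hand":1},
    {"offset":[0,0,0],"rotation":[0,0.153,0],"hand":1},
    {"offset":[0,0,0],"rotation":[0,0.153,0],"hand":1},
    {"offset":[0,0,0],"rotation":[0,0.153,0],"hand":1},
    {"offset":[0,0,0],"rotation":[0,0.153,0],"hand":1},
  ],
)

```text
time: 48.22
tcp_pos: [0.5804, 0.1073, 0.1981]
eef_rot: [-0.707, 0.707, 0.02, -0.021]
contact_force: [-0.6, 1.3, -0.1]
width: 0.0854
```

apply_moves(
  deltas=[
    {"offset":[-0.0145,0,-0.043],"rotation":[0,0,0],"hand":1},
    {"offset":[-0.0145,0,-0.043],"rotation":[0,0,0],"hand":1},
    {"offset":[-0.0145,0,-0.043],"rotation":[0,0,0],"hand":1},
    {"offset":[-0.0145,0,-0.043],"rotation":[0,0,0],"hand":1},
    {"offset":[-0.0145,0,-0.043],"rotation":[0,0,0],"hand":1},
    {"offset":[-0.0145,0,-0.043],"rotation":[0,0,0],"hand":1},
    {"offset":[-0.0145,0,-0.043],"rotation":[0,0,0],"hand":1},
    {"offset":[-0.0145,0,-0.043],"rotation":[0,0,0],"hand":1},
    {"offset":[-0.0145,0,-0.043],"rotation":[0,0,0],"hand":1},
    {"offset":[-0.0145,0,-0.043],"rotation":[0,0,0],"hand":1},
  ],
)

```text
time: 49.48
tcp_pos: [0.4623, -0.3319, 0.1979]
eef_rot: [0.707, -0.706, -0.022, 0.023]
contact_force: [0.5, 0.6, 1.1]
width: 0.0854
```

apply_moves(
  deltas=[
    {"offset":[0,0,0],"rotation":[0,0,0],"hand":1},
    {"offset":[0,0,0],"rotation":[0,0,0],"hand":1},
    {"offset":[0,0,0],"rotation":[0,0,0],"hand":1},
  ],
)

```text
time: 49.85
tcp_pos: [0.4639, -0.3293, 0.1989]
eef_rot: [0.707, -0.706, -0.023, 0.023]
contact_force: [0.1, 0.2, 0.6]
width: 0.0855
```

Run:
```python
from h import *
st(); snap('wrist','w26'); a=snap('top','t26'); crop(a,140,95,400,290,3,'pics/t26a.png')
```

```text
t 49.85 p [ 0.4639 -0.3293  0.1989] x [ 0.9979  0.0651 -0.0002] y [-0.0003  0.0015 -1.    ] q [ 0.7957  0.4785 -0.392   1.9758  0.263   0.7371  0.3124] F [0.0978 0.1513 0.5828] w 0.08550322544704904
```

View pics/w26.png

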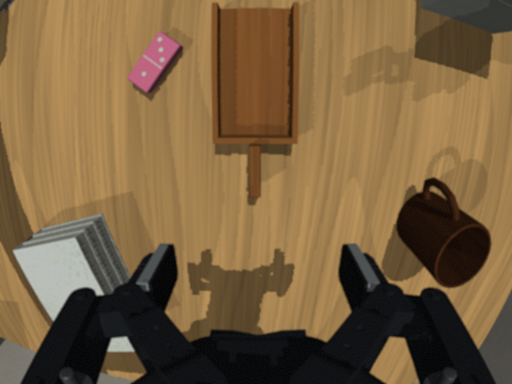

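View pics/t26a.png

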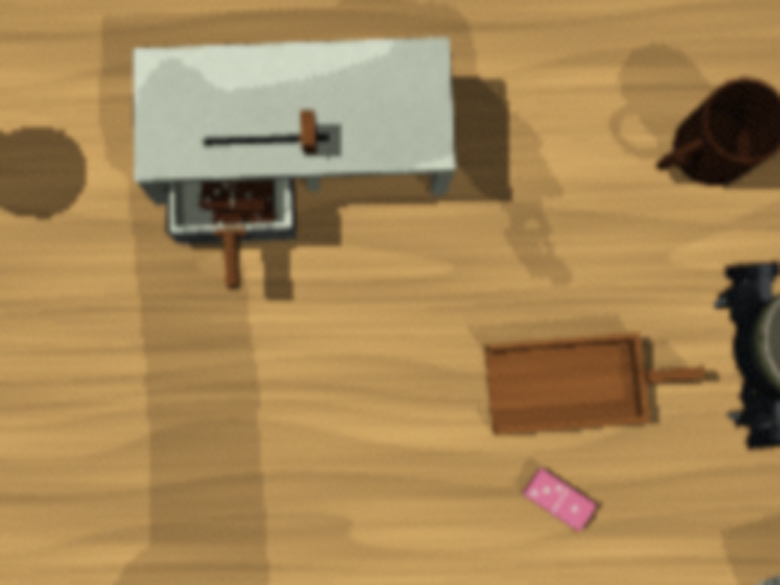

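Run:
```python
from h import *
po=pose('w26')
P=pix('wrist',[[255,145],[254.5,200]],.046,po); print(P); print(pix('wrist',[[213,5],[299,4],[213,142],[298,141]],.032,po))
m=P.mean(0); plan2([m[0],m[1],.012],down(3.3))
```

```text
[[ 0.4589 -0.2995  0.046 ]
 [ 0.462  -0.3585  0.046 ]]
[[ 0.4059 -0.1541  0.032 ]
 [ 0.4943 -0.1474  0.032 ]
 [ 0.4142 -0.3012  0.032 ]
 [ 0.504  -0.2944  0.032 ]]
rot 1 x [-0.001   0.0074  0.0001]
then 5 x [-0.0007  0.0374  0.0002]  total [-0.0034  0.1872  0.0008]
```

apply_moves(
  deltas=[
    {"offset":[-0.0035,0.04,0],"rotation":[0,0,0],"hand":1},
    {"offset":[0,0.04,0],"rotation":[0,0,0],"hand":1},
    {"offset":[0,0.04,0],"rotation":[0,0,0],"hand":1},
    {"offset":[0,0.04,0],"rotation":[0,0,0],"hand":1},
    {"offset":[0,0.027,0],"rotation":[0,0,0],"hand":1},
    {"offset":[0,0,0],"rotation":[0,0,0],"hand":1},
    {"offset":[0,0,0],"rotation":[0,0,0],"hand":1},
  ],
)

```text
time: 50.82
tcp_pos: [0.4606, -0.3307, 0.0132]
eef_rot: [0.707, -0.707, -0.023, 0.022]
contact_force: [0.5, 0.5, 0.7]
width: 0.0856
```

apply_moves(
  deltas=[
    {"offset":[0,0,0],"rotation":[0,0,0],"hand":-1},
    {"offset":[0,0,0],"rotation":[0,0,0],"hand":-1},
    {"offset":[0,0,0],"rotation":[0,0,0],"hand":-1},
    {"offset":[0,0,0],"rotation":[0,0,0],"hand":-1},
    {"offset":[0,0,0],"rotation":[0,0,0],"hand":-1},
    {"offset":[0,0,0],"rotation":[0,0,0],"hand":-1},
  ],
  force=120,
)

```text
time: 51.58
tcp_pos: [0.4602, -0.331, 0.0128]
eef_rot: [0.707, -0.707, -0.022, 0.022]
contact_force: [-0.4, 0.7, 5.2]
width: 0.0106
```

Run:
```python
from h import *
st(); snap('wrist','w27')
```

```text
t 51.58 p [ 0.4602 -0.331   0.0128] x [0.998  0.0627 0.0006] y [ 0.0006  0.0002 -1.    ] q [ 0.6685  0.7433 -0.2143  2.0988  0.4428  0.3413  0.1522] F [-0.389   0.6999  5.2174] w 0.010571076211668312
```

View pics/w27.png

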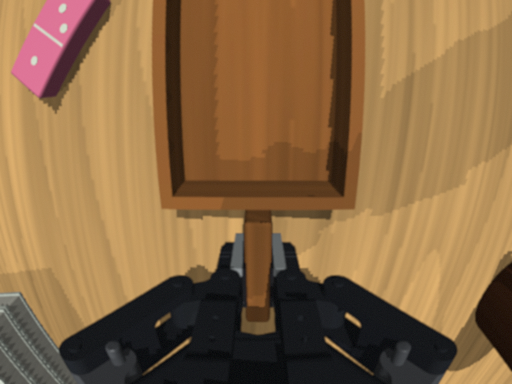

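apply_moves(
  deltas=[
    {"offset":[0,-0.012,0],"rotation":[0,0,0],"hand":-1},
    {"offset":[0,0,0.02],"rotation":[0,0,0],"hand":-1},
    {"offset":[0,0,0.03],"rotation":[0,0,0],"hand":-1},
    {"offset":[0,0,0.03],"rotation":[0,0,0],"hand":-1},
    {"offset":[0,0,0.03],"rotation":[0,0,0],"hand":-1},
    {"offset":[0,0,0.03],"rotation":[0,0,0],"hand":-1},
    {"offset":[0,0,0.03],"rotation":[0,0,0],"hand":-1},
    {"offset":[0,0,0.03],"rotation":[0,0,0],"hand":-1},
    {"offset":[0,0,0.03],"rotation":[0,0,0],"hand":-1},
    {"offset":[0,0,0],"rotation":[0,0,0],"hand":-1},
  ],
)

```text
time: 52.88
tcp_pos: [0.4456, -0.099, 0.0248]
eef_rot: [0.707, -0.706, -0.024, 0.024]
contact_force: [0.0, -0.8, -2.2]
width: 0.0105
```

Run:
```python
from h import *
st(); plan2([.445,-.1,.025],down(-89.1))
```

```text
t 52.88 p [ 0.4456 -0.099   0.0248] x [0.9977 0.0671 0.0003] y [ 0.0002  0.0015 -1.    ] q [ 0.1494  0.6686 -0.078   2.352   0.3665  0.131  -0.2083] F [ 0.0233 -0.7903 -2.2299] w 0.010468189712809559
rot 10 x [-0.0001  0.1622 -0.0001]
then 1 x [ 0.001  -0.0002 -0.0006]  total [ 0.001  -0.0002 -0.0006]
```

apply_moves(
  deltas=[
    {"offset":[0.002,-0.03,0],"rotation":[0,0,0],"hand":-1},
    {"offset":[0,-0.03,0],"rotation":[0,0,0],"hand":-1},
    {"offset":[0,0,0],"rotation":[0,0.08,0],"hand":-1},
    {"offset":[0,0,0],"rotation":[0,0.15,0],"hand":-1},
    {"offset":[0,0,0],"rotation":[0,0.15,0],"hand":-1},
    {"offset":[0,0,0],"rotation":[0,0.15,0],"hand":-1},
    {"offset":[0,0,0],"rotation":[0,0.15,0],"hand":-1},
    {"offset":[0,0,0],"rotation":[0,0.15,0],"hand":-1},
    {"offset":[0,0,0],"rotation":[0,0.15,0],"hand":-1},
    {"offset":[0,0,0],"rotation":[0,0,0],"hand":-1},
  ],
)

```text
time: 54.12
tcp_pos: [0.4474, -0.1019, 0.0847]
eef_rot: [0.634, -0.634, 0.313, -0.313]
contact_force: [-0.2, 0.0, -1.6]
width: 0.0103
```

Run:
```python
from h import *
st(); plan2([.448,-.041,.045],down(-89.1))
```

```text
t 54.12 p [ 0.4474 -0.1019  0.0847] x [ 0.6083 -0.7937 -0.0003] y [ 0.0001  0.0004 -1.    ] q [ 0.0753  0.5454  0.0354  2.3233 -0.0696  0.2737 -0.7443] F [-0.1624  0.0403 -1.588 ] w 0.010322495627831284
rot 4 x [-0.0001  0.1596 -0.0001]
then 2 x [-0.0304  0.0199  0.0008]  total [-0.0608  0.0397  0.0015]
```

apply_moves(
  deltas=[
    {"offset":[0,0,0],"rotation":[0,0.16,0],"hand":-1},
    {"offset":[0,0,0],"rotation":[0,0.16,0],"hand":-1},
    {"offset":[0,0,0],"rotation":[0,0.16,0],"hand":-1},
    {"offset":[0,0,0],"rotation":[0,0.158,0],"hand":-1},
    {"offset":[-0.02,0,0],"rotation":[0,0,0],"hand":-1},
    {"offset":[-0.02,0,0],"rotation":[0,0,0],"hand":-1},
    {"offset":[-0.02,0,0],"rotation":[0,0,0],"hand":-1},
    {"offset":[0,0.015,0],"rotation":[0,0,0],"hand":-1},
    {"offset":[0,0,0],"rotation":[0,0,0],"hand":-1},
  ],
)

```text
time: 55.25
tcp_pos: [0.446, -0.0413, 0.0691]
eef_rot: [-0.505, 0.505, -0.496, 0.495]
contact_force: [-0.4, 0.1, -2.1]
width: 0.0107
```

Run:
```python
from h import *
st(); plan2([.448,-.041,.045],down(-89.1)); a=snap('scene','s28'); crop(a,150,100,350,310,3.8,'pics/s28a.png');a=snap('top','t28'); crop(a,140,95,300,240,4,'pics/t28a.png')
```

```text
t 55.25 p [ 0.446  -0.0413  0.0691] x [ 0.0188 -0.9998 -0.0012] y [-0.0015  0.0012 -1.    ] q [-0.1402  0.5796  0.1527  2.3604 -0.389   0.2247 -1.1839] F [-0.3613  0.135  -2.1496] w 0.010745648866555215
then 1 x [-0.0003  0.0241  0.002 ]  total [-0.0003  0.0241  0.002 ]
```

View pics/s28a.png

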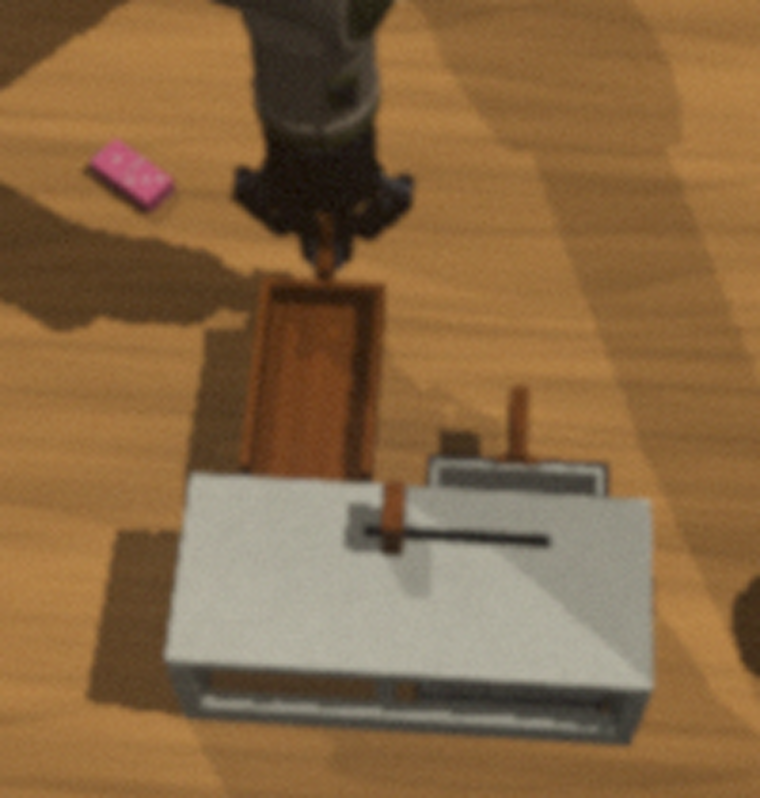

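View pics/t28a.png

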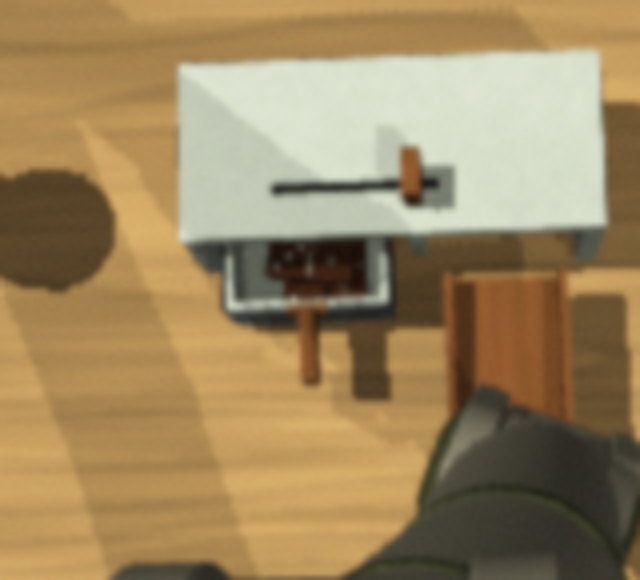

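Run:
```python
from h import *
a=lambda *p:np.array(p)/4+[140,95]
P=pix('top',a((445,274),(568,270),(452,420),(573,420)),.088);print(P,P[:2].mean(0))
print(pix('top',a((410,252),(425,252),(575,262),(597,262)),0))
```

```text
[[ 0.6256  0.0047  0.088 ]
 [ 0.6269 -0.0846  0.088 ]
 [ 0.5189  0.0013  0.088 ]
 [ 0.5174 -0.0854  0.088 ]] [ 0.6263 -0.0399  0.088 ]
[[ 0.6612  0.0332  0.    ]
 [ 0.6609  0.0214  0.    ]
 [ 0.6507 -0.0961  0.    ]
 [ 0.6504 -0.1133  0.    ]]
```

apply_moves(
  deltas=[
    {"offset":[-0.002,0.01,0.008],"rotation":[0,0,0],"hand":-1},
    {"offset":[0,0.01,0.008],"rotation":[0,0,0],"hand":-1},
    {"offset":[0,0.008,0.004],"rotation":[0,0,0],"hand":-1},
    {"offset":[0,0,0],"rotation":[0,0,0],"hand":-1},
  ],
)

```text
time: 55.85
tcp_pos: [0.4665, -0.039, 0.0406]
eef_rot: [-0.504, 0.504, -0.496, 0.496]
contact_force: [-0.3, 0.4, -1.7]
width: 0.0104
```

Run:
```python
from h import *
st()
```

```text
t 55.85 p [ 0.4665 -0.039   0.0406] x [ 0.0158 -0.9999 -0.0006] y [-0.001   0.0006 -1.    ] q [-0.1208  0.6463  0.1208  2.328  -0.4055  0.1867 -1.1799] F [-0.2534  0.4411 -1.6977] w 0.010367739651329573
```

apply_moves(
  deltas=[
    {"offset":[0,0,0.015],"rotation":[0,0,0],"hand":-1},
    {"offset":[0,0,0.02],"rotation":[0,0,0],"hand":-1},
    {"offset":[0,0,0.02],"rotation":[0,0,0],"hand":-1},
    {"offset":[0,0.012,0.005],"rotation":[0,0,0],"hand":-1},
    {"offset":[0,0.01,0],"rotation":[0,0,0],"hand":-1},
    {"offset":[0,0,0],"rotation":[0,0,0],"hand":-1},
  ],
)

```text
time: 56.6
tcp_pos: [0.5249, -0.0381, 0.0183]
eef_rot: [-0.503, 0.504, -0.497, 0.495]
contact_force: [-0.0, -0.4, -2.3]
width: 0.0103
```

Run:
```python
from h import *
st(); a=snap('scene','s29'); crop(a,150,100,350,310,3.8,'pics/s29a.png');a=snap('top','t29'); crop(a,140,95,300,240,4,'pics/t29a.png')
```

```text
t 56.6 p [ 0.5249 -0.0381  0.0183] x [ 0.0155 -0.9999 -0.0008] y [-0.0028  0.0007 -1.    ] q [-0.1336  0.7164  0.1455  2.2039 -0.4012  0.2484 -1.1885] F [-0.0485 -0.4065 -2.3314] w 0.01028662144064997
```

View pics/s29a.png

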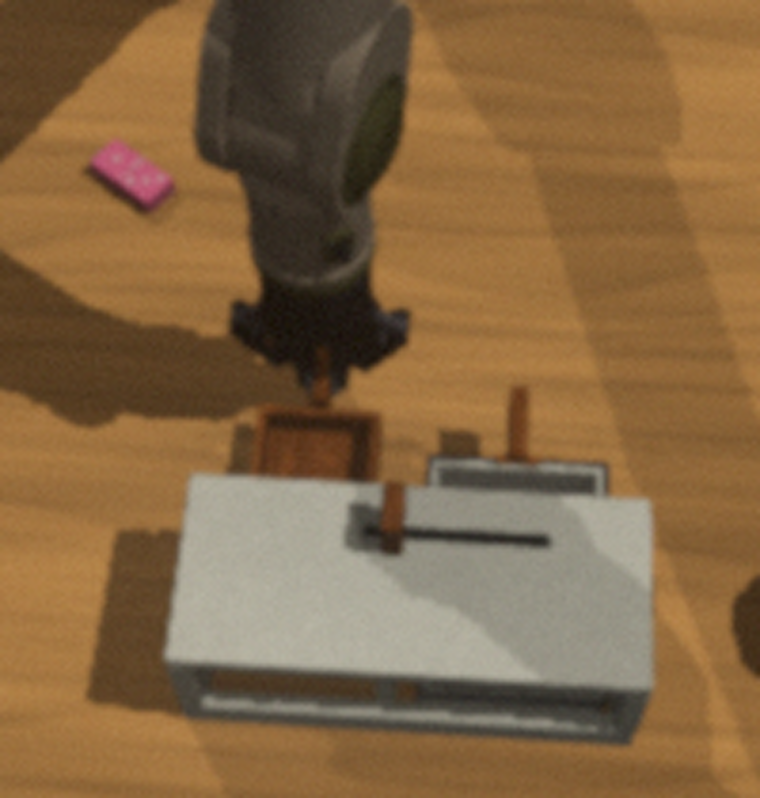

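View pics/t29a.png

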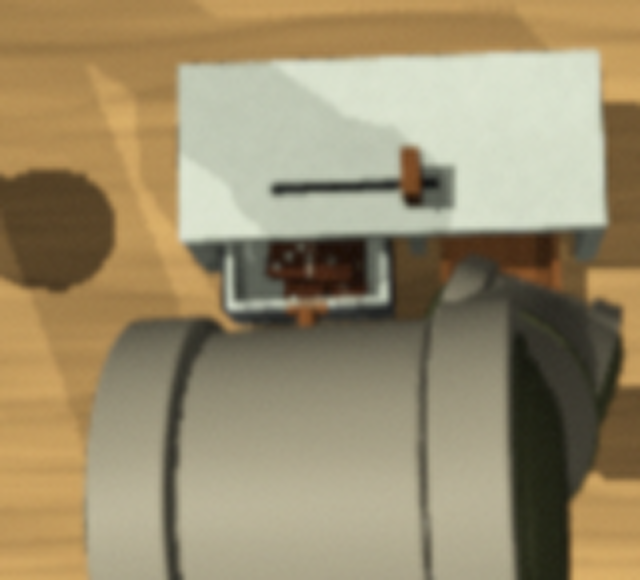

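apply_moves(
  deltas=[
    {"offset":[0,0.004,0.01],"rotation":[0,0,0],"hand":-1},
    {"offset":[0,0,0.015],"rotation":[0,0,0],"hand":-1},
    {"offset":[0,0,0.015],"rotation":[0,0,0],"hand":-1},
    {"offset":[0,0,0.01],"rotation":[0,0,0],"hand":-1},
    {"offset":[0,0,0],"rotation":[0,0,0],"hand":-1},
  ],
)

```text
time: 57.32
tcp_pos: [0.5775, -0.037, 0.0155]
eef_rot: [0.504, -0.504, 0.496, -0.496]
contact_force: [-0.3, -0.3, -2.0]
width: 0.0104
```

apply_moves(
  deltas=[
    {"offset":[0,0.0015,0.003],"rotation":[0,0,0],"hand":-1},
    {"offset":[0,0,0.003],"rotation":[0,0,0],"hand":-1},
    {"offset":[0,0,0],"rotation":[0,0,0],"hand":-1},
  ],
)

```text
time: 57.7
tcp_pos: [0.5826, -0.0371, 0.014]
eef_rot: [0.504, -0.504, 0.496, -0.496]
contact_force: [-0.9, -0.2, -1.7]
width: 0.0104
```

apply_moves(
  deltas=[
    {"offset":[0,0,0.003],"rotation":[0,0,0],"hand":-1},
    {"offset":[0,0,0],"rotation":[0,0,0],"hand":-1},
  ],
)

```text
time: 57.95
tcp_pos: [0.5858, -0.037, 0.0141]
eef_rot: [0.504, -0.504, 0.496, -0.496]
contact_force: [-0.2, 0.2, -1.8]
width: 0.0106
```

apply_moves(
  deltas=[
    {"offset":[0,0.001,0.002],"rotation":[0,0,0],"hand":-1},
    {"offset":[0,0,0.001],"rotation":[0,0,0],"hand":-1},
    {"offset":[0,0,0],"rotation":[0,0,0],"hand":-1},
  ],
)

```text
time: 58.32
tcp_pos: [0.5873, -0.0371, 0.0129]
eef_rot: [-0.504, 0.504, -0.497, 0.495]
contact_force: [-5.1, -0.2, 0.5]
width: 0.0105
```

apply_moves(
  deltas=[
    {"offset":[0,0,0.003],"rotation":[0,0,0],"hand":-1},
    {"offset":[0,0,0],"rotation":[0,0,0],"hand":-1},
  ],
)

```text
time: 58.58
tcp_pos: [0.5872, -0.0371, 0.0128]
eef_rot: [-0.502, 0.505, -0.498, 0.494]
contact_force: [-13.9, -1.0, 7.3]
width: 0.0105
```

apply_moves(
  deltas=[
    {"offset":[0,0,-0.002],"rotation":[0,0,0],"hand":-1},
    {"offset":[0,0,0],"rotation":[0,0,0],"hand":1},
    {"offset":[0,0,0],"rotation":[0,0,0],"hand":1},
    {"offset":[0,0,0],"rotation":[0,0,0],"hand":1},
    {"offset":[0,0,0],"rotation":[0,0,0],"hand":1},
    {"offset":[0,-0.03,0],"rotation":[0,0,0],"hand":1},
    {"offset":[0,-0.05,0],"rotation":[0,0,0],"hand":1},
    {"offset":[0,-0.05,0],"rotation":[0,0,0],"hand":1},
    {"offset":[0,-0.05,0],"rotation":[0,0,0],"hand":1},
    {"offset":[0,-0.05,-0.02],"rotation":[0,0,0],"hand":1},
  ],
)

```text
time: 59.82
tcp_pos: [0.5702, -0.0372, 0.2447]
eef_rot: [0.505, -0.504, 0.496, -0.496]
contact_force: [-0.8, -0.1, 1.1]
width: 0.0853
```

apply_moves(
  deltas=[
    {"offset":[0.05,0,-0.03],"rotation":[0,0,0],"hand":1},
    {"offset":[0.05,0,-0.03],"rotation":[0,0,0],"hand":1},
    {"offset":[0.05,0,0],"rotation":[0,0,0],"hand":1},
    {"offset":[0.05,0,0],"rotation":[0,0,0],"hand":1},
    {"offset":[0.05,0,0],"rotation":[0,0,0],"hand":1},
    {"offset":[0,0,0],"rotation":[0,0,0],"hand":1},
    {"offset":[0,0,0],"rotation":[0,0,0],"hand":1},
  ],
)

```text
time: 60.7
tcp_pos: [0.5132, -0.2878, 0.2426]
eef_rot: [0.504, -0.504, 0.497, -0.496]
contact_force: [-1.0, 0.1, -0.8]
width: 0.0852
```

Run:
```python
from h import *
st(); a=snap('scene','s30'); crop(a,150,150,350,310,4,'pics/s30a.png');a=snap('top','t30'); crop(a,160,95,320,215,5,'pics/t30a.png')
```

```text
t 60.7 p [ 0.5132 -0.2878  0.2426] x [ 0.0155 -0.9999 -0.0013] y [-0.0003  0.0013 -1.    ] q [ 0.1255  0.4464  0.4155  1.9258 -0.2424  0.8187 -0.8835] F [-1.0009  0.1031 -0.8081] w 0.08519643964290849
```

View pics/s30a.png

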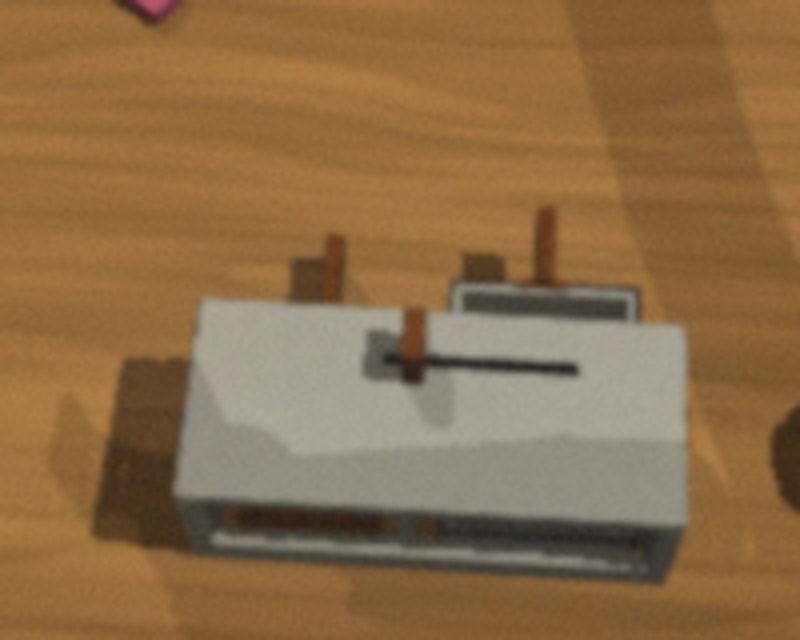

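View pics/t30a.png

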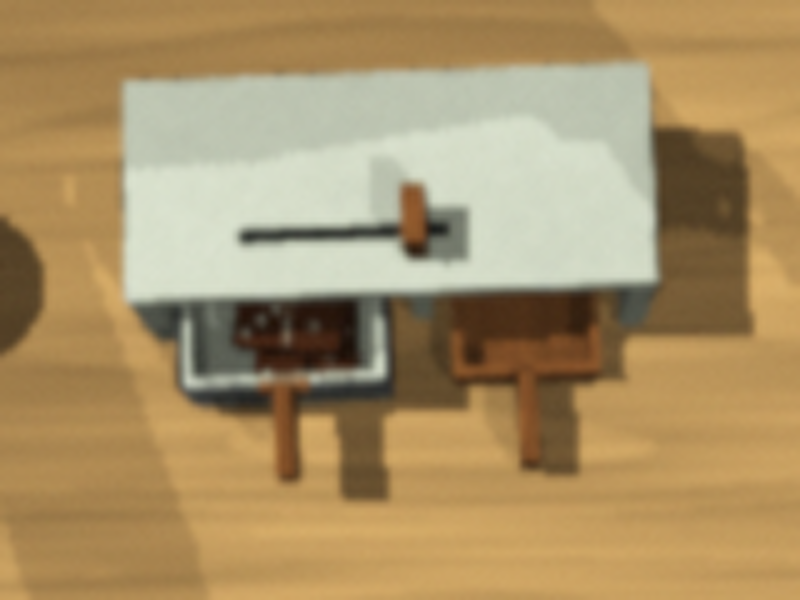

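View pics/t30.png

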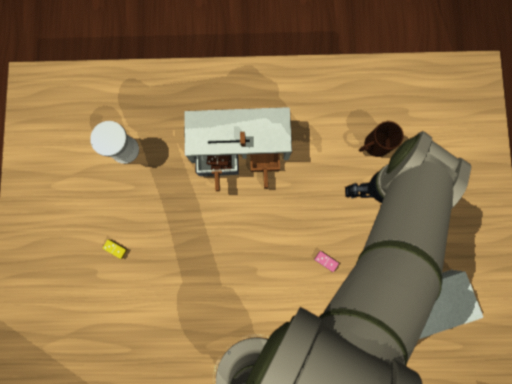

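Run:
```python
from h import *
a=lambda *p:np.array(p)/5+[160,95]
ps=.016; o=np.array([.7148,.0423]); Rm=np.array([[np.cos(ps),np.sin(ps)],[-np.sin(ps),np.cos(ps)]])
L=lambda P:(P[:,:2]-o)@Rm.T
print('board',L(pix('top',a((127,303),(657,282),(650,65),(123,81)),.12)))
print('basket front',L(pix('top',a((183,392),(388,382)),.075)),'handle',L(pix('top',a((286,385),(290,480)),.085)))
print('tray front',L(pix('top',a((455,378),(600,371)),.032)),'handle',L(pix('top',a((526,373),(531,467)),.046)))
print('grip',L(pix('top',a((404,186),(422,184),(426,252),(405,252)),.162)).mean(0))
```

```text
board [[-0.0668  0.15  ]
 [-0.0653 -0.1511]
 [ 0.062  -0.1528]
 [ 0.064   0.151 ]]
basket front [[-0.1112  0.1256]
 [-0.1094  0.0048]] handle [[-0.1109  0.0639]
 [-0.1668  0.0627]]
tray front [[-0.1006 -0.0341]
 [-0.0994 -0.1224]] handle [[-0.1016 -0.0771]
 [-0.1587 -0.078 ]]
grip [-0.0345 -0.0161]
```

```bash
python3 -c "
from h import *
arm.job_done(); st()"
```

```text
the job is handed in; nothing more can be done
the job is handed in; nothing more can be done
```

The job is done and handed in at about 61 s of the 210 s allowed. `job_done` gives no verdict, so the result rests on my own checks.

**What I did:**
- I slid the divider to its right stop, where the force rose to about 10 N.
- I tipped the tray about 34° over the basket, and its four dominoes slid in.
- I added the two dark dominoes from the table. No third one was visible.
- I turned the basket by its handle and pushed it into the left bay until the rail stopped it, at about 25 N.
- I slid the empty tray open-end first into the right bay until the rail stopped it, at about 14 N.

**Last checks (top camera, in the shelf's frame):**

| Item | Measured | Required |
|---|---|---|
| Basket back, x | about 50 mm | above 41 mm |
| Basket, y | about 65 mm | 30 to 100 mm |
| Tray lip, x | about 52 mm | above 41 mm |
| Tray, y | about -78 mm | -120 to -40 mm |
| Divider joint | about 0.091 m | above 0.08 m |

- **Alignment:** the basket and tray are within about 2° of straight.
- **Dominoes:** all six lay in the basket, below its rim, just before I turned it. In the final picture the shelf board hides some of them, but none is left on the table.
- **Bystanders:** the mug, the candlestick and the yellow and pink look-alikes appear where they started. The gripper was open and clear of everything.

**Disagreements:**
- The cameras differed by up to about 4 mm on where the shelf stands, and up to about 9 mm on the basket handle. The margins cover this, and the contact with the rail confirmed the depth.
- An early wrist measurement was 9 mm off because I read the tool pose after the picture. I corrected it before using it.

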